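# Assemble spotlights from the drying rack

## Robot

A 6-joint arm with a two-finger parallel gripper is mounted at the origin on the work surface. World frame = base frame: x ahead of the robot, y to its left, z up, the work surface at z = 0. Lengths are in m, angles in degrees, forces in N, time in s.
With the tool pointing down it reaches from about 0.4 to 0.825 m from the base axis. Payload 7 kg.
Tool frame: the origin (TCP) lies on the centre line of the jaws, within the pads' length; the fingertips stand 19 mm ahead of it and the grasp point (between the pads) is the TCP; z points along the fingers, y is the line along which they close (so a half turn about z gives the same grasp; the last joint's range is limited). The gripper opens to 88 mm and grips with 3 to 60 N. Pads are 19 mm wide; open, the fingers measure 130 mm over their backs; the gripper's body (78 mm by 193 mm) begins 47 mm behind the grasp point.
Start: joints at [80.85, 20.546, 0.682, 0, -70.136, -16.507], TCP at [0.292, 0.608, 0.246] pointing down, gripper open.
Joint ranges: [-176.03, 176.03], [-82.01, 121.73], [-58.28, 71.71], [-173.87, 95.51], [-174.79, -0.11], [-173.66, 173.66]. Speed limits (degrees/s): [136.94, 136.94, 172.46, 180, 180, 180].

## Interface

Orientations are given as [roll, pitch, yaw] about the fixed x, y, z axes, in that order (R = Rz(yaw) Ry(pitch) Rx(roll)).
In Python, from plant import ctrl gives the robot as it stands.
- The arm moves only by the tool move_arm, never from a script. Its argument "motion" is a list of rows, each a list of 3 entries, a list of its own where there are three numbers: the shift along the tool's x, y, z in mm, then the turn, a rotation vector about the tool's x, y, z in degrees, then the closure, from 0 (fully open) to 1 (shut). A call has 1 to 10 rows; each row is the pose to reach, as a shift and turn from the pose commanded when the call began, along the tool's axes at that moment; what a row does not reach only later rows make up. A row lasts 1/12 s, in which the tool goes at most 41.7 mm and 7.16 degrees, less where a joint would pass 70% of its speed; a pose out of reach is approached as far as the arm can. A call with a gripper value outside its range is refused whole. The fingers move at their own pace and stop on an object; the grip force is fixed at half the most. Time passes only in rows, so rows that repeat a pose let the fingers close. It gives the time, the measured TCP pose, the force, the opening and the grip force at its end, in the units of the state.
- ctrl.get_obs(): the state, without advancing time (a new reading comes with each control period).
- ctrl.snapshot(name): name is "side" or "top"; returns a dict with "color" (420x560x3 uint8, blue, green, red), "camera_matrix" (3x3 intrinsics, pixels), "k1" (the pictures are not rectified: a ray, as slopes to the right and down, at radius r is drawn at 1 + k1 r^2 times it, then the intrinsics apply), "cam_to_world" (4x4, takes a point from camera to world coordinates). Camera axes: x right, y up, looking along -z (the intrinsics and any distortion apply to the point x, -y, -z); pixel columns grow to the right and rows downward; lengths in m; the calibration is good to about 2 mm. A picture is of the moment at which its call begins. There is no depth.
- ctrl.close_job(): hands the job in; it is judged then, once.
The state is a dict: "clock": time; "joint_pos": joint angles; "qvel": joint speeds; "tau": joint torques, N m; "tool_pos": TCP position; "orientation": TCP orientation; "force": force on the tool from outside, world axes, zero at the start; "moment": the same for the moment, N m; "opening": finger opening in m; "gripper_force": force on a finger pad.
Only numpy, scipy, OpenCV 4.12 (cv2) and the standard library are available. Lean on these libraries where they do the work, as an engineer would, in place of code of your own. Each camera call takes 0.05 s, during which the arm holds its last target. There are 200 camera calls.

## Task

Assemble one spotlight in the nest for every red housing hanging on the drying rack: set a white lens cup fully home in a pocket, stand an LED module in the cup with its orange stem upwards, then lift a housing up and off its hook by its bracket and seat it level on the cup's rim. The paint is fresh, so never set or drop a housing on the bench or tip it over; leave the rest of the things on the bench where they are, and let go of every lamp.

Things in the scene. Friction and masses are not known exactly. Their poses are not given: they have to be found in the camera images.
- nest: assembly nest, fixed: dark steel plate 100 x 310 x 18 mm lying on the bench, long side along its y axis, with a row of three round pockets 105 mm apart; origin under its centre
- nest_hole0 (a point): centre of the mouth of nest pocket 0 (plate top, 18 mm above the bench): round, 68 mm wide, 12 mm deep, flat floor, 2 mm chamfer
- nest_hole1 (a point): centre of the mouth of nest pocket 1 (plate top, 18 mm above the bench): round, 68 mm wide, 12 mm deep, flat floor, 2 mm chamfer
- nest_hole2 (a point): centre of the mouth of nest pocket 2 (plate top, 18 mm above the bench): round, 68 mm wide, 12 mm deep, flat floor, 2 mm chamfer
- rack: drying rack, fixed: steel rail at height 190 mm on two uprights 330 mm apart, with three hooks 115 mm apart along its y; the prongs point along its -x axis, towards the robot; origin on the bench under the middle of the rail. Nothing stands above the hooks. A hung housing must be raised 17 to 28 mm (higher, its top meets the prongs), then drawn 80 mm along the rack's -x; then it is free
- hook0 (a point): hook 0 of the rack: two level round prongs, 8 mm thick, at y +26 and -26 mm from this point (44 mm free between them), reaching from the rail along the rack's -x. This point: midway between the prongs, level with their upper side (194 mm high), 90 mm out from the rail, where the ends turn up; the tips end 8 mm farther out and 13 mm higher
- hook1 (a point): hook 1 of the rack: two level round prongs, 8 mm thick, at y +26 and -26 mm from this point (44 mm free between them), reaching from the rail along the rack's -x. This point: midway between the prongs, level with their upper side (194 mm high), 90 mm out from the rail, where the ends turn up; the tips end 8 mm farther out and 13 mm higher
- hook2 (a point): hook 2 of the rack: two level round prongs, 8 mm thick, at y +26 and -26 mm from this point (44 mm free between them), reaching from the rail along the rack's -x. This point: midway between the prongs, level with their upper side (194 mm high), 90 mm out from the rail, where the ends turn up; the tips end 8 mm farther out and 13 mm higher
- cup0: white opal lens cup, open upwards, standing on the bench: 64 mm outside, 36 mm high, wall 4 mm (56 mm inside), floor 4 mm; origin at the centre of its underside. 24 mm of it stand above the nest plate when it is home in a pocket. One of three alike, any may be used
- cup1: white opal lens cup, open upwards, standing on the bench: 64 mm outside, 36 mm high, wall 4 mm (56 mm inside), floor 4 mm; origin at the centre of its underside. 24 mm of it stand above the nest plate when it is home in a pocket. One of three alike, any may be used
- cup2: white opal lens cup, open upwards, standing on the bench: 64 mm outside, 36 mm high, wall 4 mm (56 mm inside), floor 4 mm; origin at the centre of its underside. 24 mm of it stand above the nest plate when it is home in a pocket. One of three alike, any may be used
- led0: LED module standing on the bench: aluminium disc 50 mm across, 8 mm thick, with the round orange driver stem on top, 22 mm across, up to 54 mm above the underside; origin at the centre of the underside, z up the stem. In a cup its disc stands on the cup's floor and the stem rises 22 mm above the cup's rim: hold it by that part of the stem. One of three alike, any may be used
- led1: LED module standing on the bench: aluminium disc 50 mm across, 8 mm thick, with the round orange driver stem on top, 22 mm across, up to 54 mm above the underside; origin at the centre of the underside, z up the stem. In a cup its disc stands on the cup's floor and the stem rises 22 mm above the cup's rim: hold it by that part of the stem. One of three alike, any may be used
- led2: LED module standing on the bench: aluminium disc 50 mm across, 8 mm thick, with the round orange driver stem on top, 22 mm across, up to 54 mm above the underside; origin at the centre of the underside, z up the stem. In a cup its disc stands on the cup's floor and the stem rises 22 mm above the cup's rim: hold it by that part of the stem. One of three alike, any may be used
- top0: red housing: inverted cup 64 mm wide, 34 high, hollow below (56 wide, 29 deep); 4 lugs reach 6 mm below its edge into the lens cup (2 mm free). U-bracket above: legs at y +-36, crossbar along y (74 long, 10 wide, 8 high) centred 80 mm above the origin, 42 mm clear below it. Origin: centre of the lower edge, z up. Hangs on a hook by the bar, x along the rack's x. None if absent
- top1: red housing: inverted cup 64 mm wide, 34 high, hollow below (56 wide, 29 deep); 4 lugs reach 6 mm below its edge into the lens cup (2 mm free). U-bracket above: legs at y +-36, crossbar along y (74 long, 10 wide, 8 high) centred 80 mm above the origin, 42 mm clear below it. Origin: centre of the lower edge, z up. Hangs on a hook by the bar, x along the rack's x. None if absent
- top2: red housing: inverted cup 64 mm wide, 34 high, hollow below (56 wide, 29 deep); 4 lugs reach 6 mm below its edge into the lens cup (2 mm free). U-bracket above: legs at y +-36, crossbar along y (74 long, 10 wide, 8 high) centred 80 mm above the origin, 42 mm clear below it. Origin: centre of the lower edge, z up. Hangs on a hook by the bar, x along the rack's x. None if absent
- dish: round stainless steel dish of small white clips, 120 mm across, 26 mm high; loose, not part of the job; origin at the centre of its underside
- driver: screwdriver with blue handle, 190 mm long, lying flat; loose, not part of the job; origin at the centre of its underside
- spool: green spool of solder wire standing on its flange, 60 mm across, 44 mm high; loose, not part of the job; origin at the centre of its underside
- flux: amber bottle with red cap, 44 mm across, 100 mm high; loose, not part of the job; origin at the centre of its underside
- tape: yellow roll of tape lying flat, 90 mm across, 22 mm high; loose, not part of the job; origin at the centre of its underside
- carton: small closed cardboard carton 90 x 130 x 55 mm; loose, not part of the job; origin at the centre of its underside
Things that resemble listed ones, but are neither listed nor needed, are in the scene too. Leave any purple look-alike of the top1 alone.

How it is judged (in metres and radians):
At the end, for the whole second after the job is handed in: Every housing sits level (0.06 rad) at its seated height (3 mm) over a nest pocket (7 mm of centre), on the rim of a lens cup (36 mm above its underside, 5 mm of centre), with an LED module standing on that cup's floor (8 mm of centre). All parts at rest. Spare parts may be anywhere (angle between each of top0, top1, top2's own z axis and vertical below 0.06 rad and ((horizontal distance between top0 and nest_hole0 below 0.007 m and z of top0 in the frame of nest_hole0 between 0.021 and 0.027 m) or (horizontal distance between top0 and nest_hole1 below 0.007 m and z of top0 in the frame of nest_hole1 between 0.021 and 0.027 m) or (horizontal distance between top0 and nest_hole2 below 0.007 m and z of top0 in the frame of nest_hole2 between 0.021 and 0.027 m)) and ((horizontal distance between top0 and cup0 below 0.005 m and z of top0 in the frame of cup0 between 0.033 and 0.039 m) or (horizontal distance between top0 and cup1 below 0.005 m and z of top0 in the frame of cup1 between 0.033 and 0.039 m) or (horizontal distance between top0 and cup2 below 0.005 m and z of top0 in the frame of cup2 between 0.033 and 0.039 m)) and ((horizontal distance between top0 and led0 below 0.008 m and z of top0 in the frame of led0 between 0.029 and 0.035 m) or (horizontal distance between top0 and led1 below 0.008 m and z of top0 in the frame of led1 between 0.029 and 0.035 m) or (horizontal distance between top0 and led2 below 0.008 m and z of top0 in the frame of led2 between 0.029 and 0.035 m)) and ((horizontal distance between top1 and nest_hole0 below 0.007 m and z of top1 in the frame of nest_hole0 between 0.021 and 0.027 m) or (horizontal distance between top1 and nest_hole1 below 0.007 m and z of top1 in the frame of nest_hole1 between 0.021 and 0.027 m) or (horizontal distance between top1 and nest_hole2 below 0.007 m and z of top1 in the frame of nest_hole2 between 0.021 and 0.027 m)) and ((horizontal distance between top1 and cup0 below 0.005 m and z of top1 in the frame of cup0 between 0.033 and 0.039 m) or (horizontal distance between top1 and cup1 below 0.005 m and z of top1 in the frame of cup1 between 0.033 and 0.039 m) or (horizontal distance between top1 and cup2 below 0.005 m and z of top1 in the frame of cup2 between 0.033 and 0.039 m)) and ((horizontal distance between top1 and led0 below 0.008 m and z of top1 in the frame of led0 between 0.029 and 0.035 m) or (horizontal distance between top1 and led1 below 0.008 m and z of top1 in the frame of led1 between 0.029 and 0.035 m) or (horizontal distance between top1 and led2 below 0.008 m and z of top1 in the frame of led2 between 0.029 and 0.035 m)) and ((horizontal distance between top2 and nest_hole0 below 0.007 m and z of top2 in the frame of nest_hole0 between 0.021 and 0.027 m) or (horizontal distance between top2 and nest_hole1 below 0.007 m and z of top2 in the frame of nest_hole1 between 0.021 and 0.027 m) or (horizontal distance between top2 and nest_hole2 below 0.007 m and z of top2 in the frame of nest_hole2 between 0.021 and 0.027 m)) and ((horizontal distance between top2 and cup0 below 0.005 m and z of top2 in the frame of cup0 between 0.033 and 0.039 m) or (horizontal distance between top2 and cup1 below 0.005 m and z of top2 in the frame of cup1 between 0.033 and 0.039 m) or (horizontal distance between top2 and cup2 below 0.005 m and z of top2 in the frame of cup2 between 0.033 and 0.039 m)) and ((horizontal distance between top2 and led0 below 0.008 m and z of top2 in the frame of led0 between 0.029 and 0.035 m) or (horizontal distance between top2 and led1 below 0.008 m and z of top2 in the frame of led1 between 0.029 and 0.035 m) or (horizontal distance between top2 and led2 below 0.008 m and z of top2 in the frame of led2 between 0.029 and 0.035 m)) and linear speed of each of top0, top1, top2, cup0, cup1, cup2, led0, led1, led2 below 0.02 m/s); the robot touches nothing.
It fails at once if a freshly painted housing is down on the bench or tipped over (height (world z) of any of top0, top1, top2 below 0.02 m or angle between any of top0, top1, top2's own z axis and vertical above 0.9 rad).
It fails at once if a thing that is not part of the job is moved more than 50 mm (distance of any of dish, driver, spool, flux, tape, carton from where it was at the start of the episode above 0.05 m).
Of top0, top1, top2 only 2 to 3 are there at a start; the rules pass over those that are not, and their reading is None.
At some moment in a run one of cup0, cup1, cup2, led0, led1, led2 may be knocked a few centimetres aside while the robot is not near it.
It also fails if it takes over 210 s, if anything falls off the work surface, if the arm or the gripper's body presses on something with over 40 N, if the wrist force passes 120 N, or if a joint passes its speed limit or range.

## Working session

There is one attempt and no reset: what is moved stays moved. The work goes in short steps, Python scripts to look and compute and a tool call to move; the robot and the scene stay as the last step left them, time stands still between calls to the robot, and variables do not carry over. Pictures are saved under pics/ and viewed, at most 14 in all, crops included, and the job is handed in when it is done.

Besides the shell and the picture viewer there is one more tool, called after "Call:" as name([rows], argument=value, ...), one row to a line, values as JSON. move_arm: Moves the arm, as the interface text tells. Its arguments: {"type":"object","properties":{"motion":{"type":"array"}},"required":["motion"]}

```bash
mkdir -p pics; ls; cat > h.py <<'E'
import numpy as np, cv2
from plant import ctrl
from scipy.spatial.transform import Rotation as R
def snap(n,f=None):
    s=ctrl.snapshot(n)
    if f: cv2.imwrite('pics/'+f,s['color'])
    return s
def ray(s,u,v):
    K=s['camera_matrix']; T=np.array(s['cam_to_world'])
    d=np.array([(u-K[0][2])/K[0][0],(v-K[1][2])/K[1][1]]); k=s['k1']
    p=d.copy()
    for _ in range(30): p=d/(1+k*(p@p))
    return T[:3,3],T[:3,:3]@np.array([p[0],-p[1],-1])
def at(s,u,v,z):
    o,d=ray(s,u,v); return (o+d*(z-o[2])/d[2]).round(4)
def proj(s,P):
    T=np.array(s['cam_to_world']);K=np.array(s['camera_matrix'])
    c=T[:3,:3].T@(np.array(P)-T[:3,3]); p=np.array([c[0],-c[1]])/-c[2]
    p=p*(1+s['k1']*(p@p)); return (K[:2,:2]@p+K[:2,2]).round(1)
E
python3 - <<'E'
from h import *
for n in('top','side'):
    s=snap(n,n+'0.png'); print(n,s['camera_matrix'],s['k1'],s['cam_to_world'])
print(ctrl.get_obs())
E
```

```text
pics
top [[380.9846676    0.         287.27928188]
 [  0.         380.9846676  218.94916983]
 [  0.           0.           1.        ]] -0.07857144514855625 [[ 1.60683056e-03  9.95998336e-01 -8.93573305e-02  4.42419088e-01]
 [-9.99775557e-01 -2.87606620e-04 -2.11837755e-02  5.85808373e-04]
 [-2.11247049e-02  8.93713137e-02  9.95774329e-01  1.41201315e+00]
 [ 0.00000000e+00  0.00000000e+00  0.00000000e+00  1.00000000e+00]]
side [[533.70150332   0.         280.80971503]
 [  0.         533.70150332 209.94670586]
 [  0.           0.           1.        ]] 0.05095818916675399 [[ 8.81096196e-01  2.88957017e-01 -3.74397297e-01  4.96766204e-04]
 [-4.72342130e-01  4.97962094e-01 -7.27273446e-01 -1.08592525e+00]
 [-2.37151034e-02  8.17641484e-01  5.75239079e-01  9.95750297e-01]
 [ 0.00000000e+00  0.00000000e+00  0.00000000e+00  1.00000000e+00]]
{'clock': 0.1, 'joint_pos': array([ 8.08506749e+01,  2.05861922e+01,  6.37684137e-01, -1.73366012e-02,
       -7.01356730e+01, -1.65075404e+01]), 'qvel': array([-0.01967526, -0.14334566,  0.0998191 , -0.00821337,  0.02245949,
       -0.01540712]), 'tau': array([-1.36272938e-03, -5.84163630e+01,  2.93754226e+01,  7.01557472e+00,
        1.02130932e-02, -5.08671292e-05]), 'tool_pos': array([0.29210034, 0.60805858, 0.2447203 ]), 'orientation': array([ 1.79914657e+02, -8.29485894e-03, -2.56627621e+01]), 'force': array([0.55939795, 0.3281569 , 0.49046461]), 'moment': array([ 0.04645673, -0.01534808, -0.01894905]), 'gripper_force': 0.0, 'opening': 0.08778570695747215}
```

View pics/top0.png

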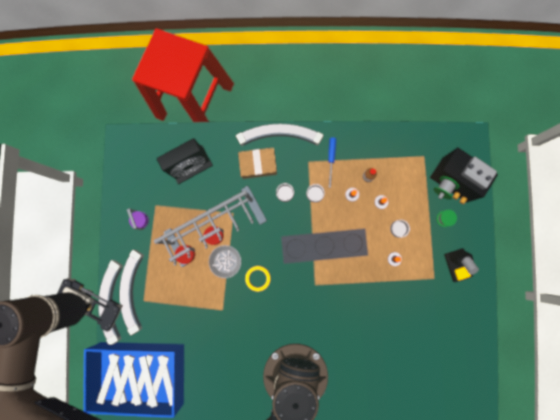

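View pics/side0.png

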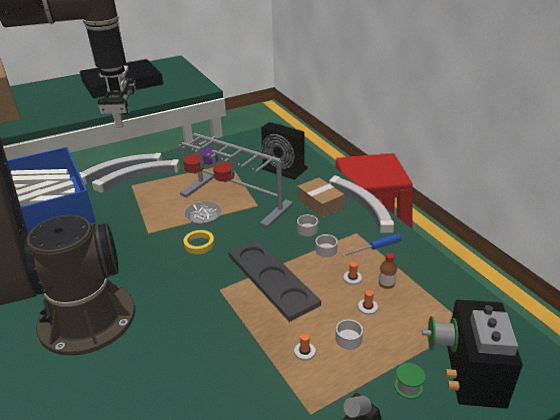

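```bash
python3 - <<'E'
from h import *
s=snap('top');c=s['color']
cv2.imwrite('pics/c1.png',cv2.resize(c[165:285,125:275],None,fx=5,fy=5,interpolation=cv2.INTER_CUBIC)[:600,:750])
cv2.imwrite('pics/c2.png',cv2.resize(c[140:290,265:465],None,fx=4,fy=4,interpolation=cv2.INTER_CUBIC))
t=snap('side')
cv2.imwrite('pics/c3.png',cv2.resize(t['color'][115:235,160:310],None,fx=5,fy=5,interpolation=cv2.INTER_CUBIC))
print(proj(s,[.292,.608,.246]),proj(t,[.292,.608,.246]),proj(s,[0,0,0]))
E
```

```text
[100.4 300.4] [121.6 114.6] [295.4 374.8]
```

View pics/c1.png

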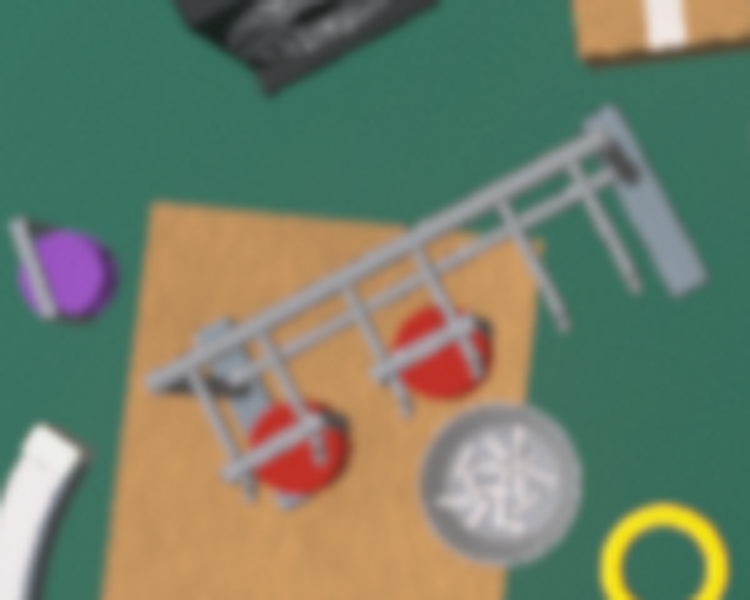

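View pics/c2.png

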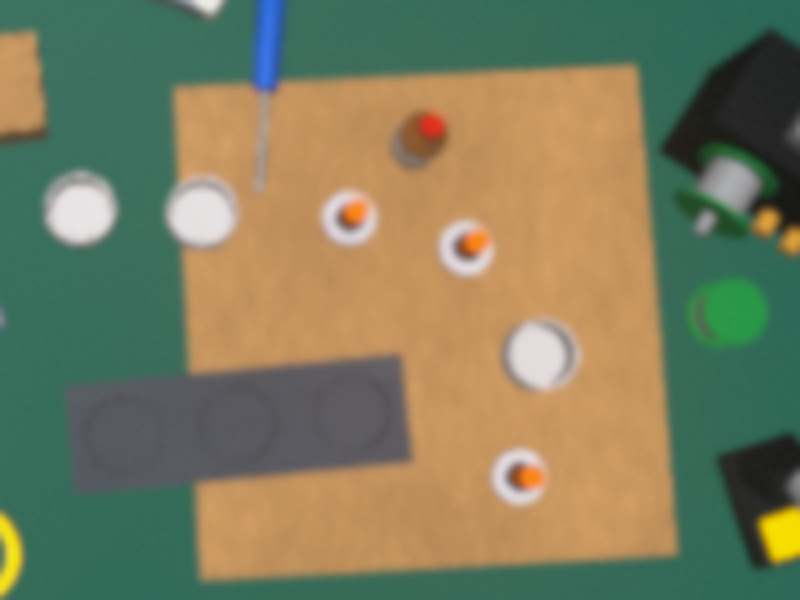

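View pics/c3.png

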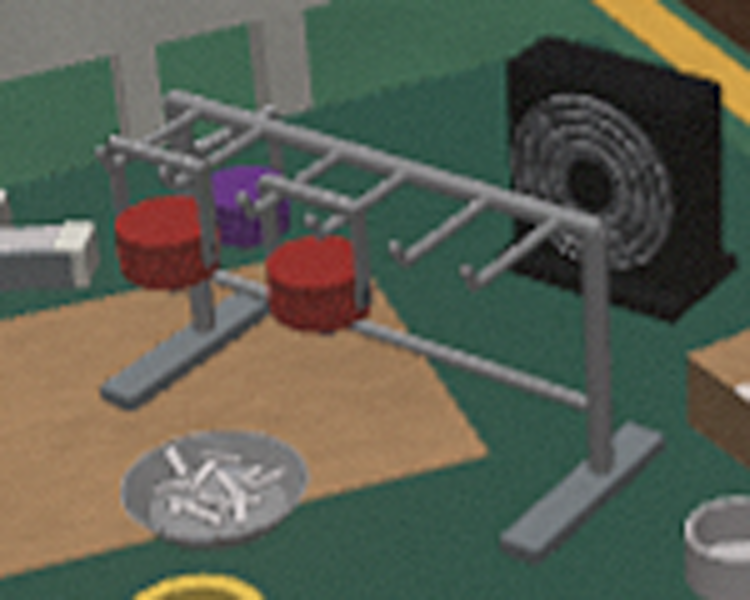

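```bash
cat > fit.py <<'E'
from h import *
from scipy.optimize import minimize
a=np.linspace(0,2*np.pi,40)[:-1]
def cyl(x,y,r,z0,z1): return np.array([[x+r*np.cos(t),y+r*np.sin(t),z] for z in(z0,z1) for t in a])
def cup(p,z=0): return [cyl(*p[:2],.032,z,z+.036)]
def led(p,z=0): return [cyl(*p[:2],.025,z,z+.008),cyl(*p[:2],.011,z,z+.054)]
def body(p,z=.118): return [cyl(*p[:2],.032,z,z+.034)]
def stem(p,z=0): return [cyl(*p[:2],.011,z+.008,z+.054)]
def nest(p):
    c,s=np.cos(p[2]),np.sin(p[2])
    return [np.array([[p[0]+c*i-s*j,p[1]+s*i+c*j,z] for i in(-.05,.05) for j in(-.155,.155) for z in(0,.018)])]
def masks(s):
    h=cv2.cvtColor(s['color'],cv2.COLOR_BGR2HSV).astype(int);H,S,V=h[...,0],h[...,1],h[...,2]
    return dict(white=(S<60)&(V>95), orange=(((H<13)|(H>172))&(S>140)&(V>130)), red=((H<6)|(H>172))&(S>150)&(V>60), dark=(V<115)&(S<75),
      ledm=((S<60)&(V>120))|((H<14)&(S>170)&(V>120)))
U=6
def fit(s,m,model,p0,hull=False,step=.006,pad=14):
    q=np.array([proj(s,x) for c in model(p0) for x in c]); lo=(q.min(0)-pad).astype(int).clip(0);hi=(q.max(0)+pad).astype(int)
    M=masks(s)[m][lo[1]:hi[1],lo[0]:hi[0]].astype(np.float32)
    M=(cv2.resize(M,None,fx=U,fy=U,interpolation=cv2.INTER_LINEAR)>.5).astype(np.uint8)
    n,L,st,_=cv2.connectedComponentsWithStats(M)
    if n>1: M=(L==1+st[1:,4].argmax()).astype(np.uint8)
    if hull:
        pts=np.argwhere(M)[:,::-1].astype(np.int32); cv2.fillConvexPoly(M,cv2.convexHull(pts),1)
    def cost(p):
        I=np.zeros_like(M)
        for c in model(p):
            q=(np.array([proj(s,x) for x in c])-lo+.5)*U-.5
            cv2.fillConvexPoly(I,cv2.convexHull((q*16).round().astype(np.int32)),1,shift=4)
        return 1-(I&M).sum()/max(1,(I|M).sum())
    p0=np.array(p0,float);sim=np.vstack([p0]+[p0+step*np.eye(len(p0))[i]*(8 if i==2 else 1) for i in range(len(p0))])
    r=minimize(cost,p0,method='Nelder-Mead',options=dict(initial_simplex=sim,xatol=1e-4,fatol=1e-5,maxiter=120))
    return r.x.round(4),round(1-r.fun,3)
E
sed -i 's/\.round(1)//' h.py
cat > look.py <<'E'
from fit import *
s,t=snap('top'),snap('side')
def both(n,m,model,p0,**k):
    A=fit(s,m,model,p0,**k);B=fit(t,m,model,A[0],**k);print(n,A,B)
if __name__=='__main__':
    C=[(285,192.4),(315.5,193),(400.2,228.5)]
    for i,c in enumerate(C): both('cup%d'%i,'white',cup,at(s,*c,.036)[:2],hull=True)
    for i,c in enumerate([(353.7,193),(383.7,200.5),(397,259.5)]): both('led%d'%i,'orange',stem,at(s,*c,.054)[:2])
    x=at(s,324.5,245.7,.018); both('nest','dark',nest,[x[0],x[1],.09])
    for i,c in enumerate([(184,254),(213,235)]): both('top%d'%i,'red',body,at(s,*c,.152)[:2],hull=True)
    for u,v in [(226,473),(321,426),(378,375),(473,326)]: print('bar',at(s,125+u/5,165+v/5,.202))
    for u,v in [(155,382),(605,143)]: print('rail',at(s,125+u/5,165+v/5,.195))
E
time python3 look.py
```

```text
cup0 (array([0.6673, 0.0406]), np.float64(0.854)) (array([0.6706, 0.0418]), np.float64(0.948))
cup1 (array([ 0.6666, -0.0697]), np.float64(0.73)) (array([ 0.6672, -0.0704]), np.float64(0.967))
cup2 (array([ 0.5333, -0.383 ]), np.float64(0.923)) (array([ 0.5349, -0.3818]), np.float64(0.974))
led0 (array([ 0.6581, -0.2084]), np.float64(0.182)) (array([ 0.6658, -0.2081]), np.float64(0.278))
led1 (array([ 0.6337, -0.3178]), np.float64(0.305)) (array([ 0.6627, -0.2873]), np.float64(0.287))
led2 (array([ 0.4213, -0.363 ]), np.float64(0.339)) (array([ 0.4255, -0.3614]), np.float64(0.307))
nest (array([ 0.4699, -0.1016,  0.0942]), np.float64(0.925)) (array([ 0.4723, -0.1035,  0.0939]), np.float64(0.972))
top0 (array([0.437 , 0.3715]), np.float64(0.415)) (array([0.4404, 0.3773]), np.float64(0.811))
top1 (array([0.5018, 0.2757]), np.float64(0.294)) (array([0.5041, 0.2797]), np.float64(0.83))
bar [0.4202 0.4017 0.202 ]
bar [0.4506 0.3403 0.202 ]
bar [0.4834 0.3039 0.202 ]
bar [0.5149 0.243  0.202 ]
rail [0.4786 0.4526 0.195 ]
rail [0.6341 0.1603 0.195 ]
real	0m5.013s
user	0m3.672s
sys	0m0.481s
```

```bash
python3 - <<'E'
from look import *
for s_,pts in((s,[(353,193),(353,191),(381,201),(397,259),(350,196),(360,215),(184,256),(180,252),(188,259),(213,238),(216,231),(285,192)]),(t,[(353,266),(353,272),(368,298),(305,342),(330,300),(192,165),(192,158),(222,175)])):
    h=cv2.cvtColor(s_['color'],cv2.COLOR_BGR2HSV)
    print([(p,h[p[1],p[0]].tolist()) for p in pts])
E
```

```text
[((353, 193), [15, 232, 245]), ((353, 191), [13, 182, 246]), ((381, 201), [13, 218, 192]), ((397, 259), [15, 239, 248]), ((350, 196), [3, 34, 148]), ((360, 215), [15, 135, 199]), ((184, 256), [2, 202, 192]), ((180, 252), [177, 57, 176]), ((188, 259), [1, 194, 189]), ((213, 238), [2, 202, 191]), ((216, 231), [138, 8, 163]), ((285, 192), [0, 5, 233])]
[((353, 266), [10, 179, 197]), ((353, 272), [10, 165, 130]), ((368, 298), [10, 165, 131]), ((305, 342), [10, 173, 125]), ((330, 300), [14, 109, 161]), ((192, 165), [4, 162, 88]), ((192, 158), [1, 173, 150]), ((222, 175), [3, 160, 89])]
```

```bash
python3 - <<'E'
s=open('fit.py').read()
s=s.replace("orange=(((H<13)|(H>172))&(S>140)&(V>130))","orange=(H<18)&(S>145)&(V>60)&(H>6)").replace("(S>150)&(V>60), dark","(S>110)&(V>50), dark").replace("if n>1:","if n>1 and m!='red':").replace("fit(s,m,model,p0,hull=False,step=.006,pad=14)","fit(s,m,model,p0,hull=False,step=.006,pad=7)").replace("(S<60)&(V>95),","(S<60)&(V>150 if s['camera_matrix'][0][0]<450 else V>90),")
open('fit.py','w').write(s)
E
python3 look.py
```

```text
cup0 (array([0.6679, 0.0398]), np.float64(0.934)) (array([0.6704, 0.0415]), np.float64(0.94))
cup1 (array([ 0.6644, -0.0724]), np.float64(0.95)) (array([ 0.6669, -0.0702]), np.float64(0.965))
cup2 (array([ 0.5333, -0.3824]), np.float64(0.923)) (array([ 0.5347, -0.3821]), np.float64(0.974))
led0 (array([ 0.6581, -0.2093]), np.float64(0.495)) (array([ 0.6654, -0.2087]), np.float64(0.833))
led1 (array([ 0.6336, -0.319 ]), np.float64(0.597)) (array([ 0.6374, -0.3181]), np.float64(0.83))
led2 (array([ 0.4213, -0.363 ]), np.float64(0.619)) (array([ 0.4244, -0.362 ]), np.float64(0.818))
nest (array([ 0.4704, -0.1024,  0.0988]), np.float64(0.925)) (array([ 0.4719, -0.1039,  0.0986]), np.float64(0.973))
top0 (array([0.437 , 0.3757]), np.float64(0.841)) (array([0.4401, 0.3759]), np.float64(0.955))
top1 (array([0.503 , 0.2798]), np.float64(0.811)) (array([0.5041, 0.2797]), np.float64(0.896))
bar [0.4202 0.4017 0.202 ]
bar [0.4506 0.3403 0.202 ]
bar [0.4834 0.3039 0.202 ]
bar [0.5149 0.243  0.202 ]
rail [0.4786 0.4526 0.195 ]
rail [0.6341 0.1603 0.195 ]
```

```bash
cat > plan.py <<'E'
# python3 plan.py x,y,z,yaw ... -> shift(mm), tool-z turn for each, rows needed
import sys; from h import *
o=ctrl.get_obs(); p=o['tool_pos']; Rm=R.from_euler('xyz',o['orientation'],degrees=True)
print('t',round(o['clock'],2),'p',p.round(4),'rpy',o['orientation'].round(2),'open',round(o['opening'],4),'F',o['force'].round(1),'q6',o['joint_pos'][5].round(0))
last=np.zeros(3)
for a in sys.argv[1:]:
    x,y,z,w=map(float,a.split(','))
    d=Rm.inv().apply(np.array([x,y,z])-p)*1000
    r=(Rm.inv()*R.from_euler('xyz',[180,0,w],degrees=True)).as_rotvec(degrees=True)
    print(d.round(1),r.round(1),'rows',(np.linalg.norm(d-last)/41.7).round(1),(np.linalg.norm(r)/7.16).round(1)); last=d
E
python3 plan.py .40,.30,.30,-84.3 .534,-.382,.15,-84.3 .534,-.382,.036,-84.3
```

```text
t 0.5 p [0.2923 0.6084 0.2455] rpy [180.    -0.   -25.66] open 0.0875 F [0.2 0.3 0.7] q6 -17.0
[230.6 231.4 -54.5] [ 0.  -0.  58.6] rows 7.9 8.2
[646.7 788.1  95.6] [ 0.  -0.  58.6] rows 17.1 8.2
[646.7 788.1 209.6] [ 0.  -0.  58.6] rows 2.7 8.2
```

Call:
move_arm([
  [[231, 231, -54], [0, 0, 58.6], 0],
  [[231, 231, -54], [0, 0, 58.6], 0],
  [[231, 231, -54], [0, 0, 58.6], 0],
  [[231, 231, -54], [0, 0, 58.6], 0],
  [[231, 231, -54], [0, 0, 58.6], 0],
  [[231, 231, -54], [0, 0, 58.6], 0],
  [[231, 231, -54], [0, 0, 58.6], 0],
  [[231, 231, -54], [0, 0, 58.6], 0],
  [[231, 231, -54], [0, 0, 58.6], 0],
  [[647, 788, 40], [0, 0, 58.6], 0],
])

```text
clock: 1.33
tool_pos: [0.4096, 0.2617, 0.2955]
orientation: [-179.8, 0.2, -84.3]
force: [2.1, -0.5, 0.5]
opening: 0.087
gripper_force: 0.0
```

```bash
python3 plan.py .534,-.382,.16,-84.3 .534,-.382,.036,-84.3
```

```text
t 1.33 p [0.4096 0.2617 0.2955] rpy [-1.7982e+02  1.7000e-01 -8.4340e+01] open 0.087 F [ 2.1 -0.5  0.5] q6 -50.0
[653.2 -59.9 133.7] [-0.2  0.2 -0. ] rows 16.1 0.0
[653.6 -59.5 257.7] [-0.2  0.2 -0. ] rows 3.0 0.0
```

Call:
move_arm([
  [[653, -60, 134], [0, 0, 0], 0],
  [[653, -60, 134], [0, 0, 0], 0],
  [[653, -60, 134], [0, 0, 0], 0],
  [[653, -60, 134], [0, 0, 0], 0],
  [[653, -60, 134], [0, 0, 0], 0],
  [[653, -60, 134], [0, 0, 0], 0],
  [[653, -60, 134], [0, 0, 0], 0],
  [[653, -60, 134], [0, 0, 0], 0],
  [[653, -60, 134], [0, 0, 0], 0],
  [[653, -60, 134], [0, 0, 0], 0],
])

```text
clock: 2.17
tool_pos: [0.4864, -0.1432, 0.2106]
orientation: [-179.9, -0.0, -84.2]
force: [1.3, 1.3, 0.2]
opening: 0.0876
gripper_force: 0.0
```

```bash
python3 plan.py .534,-.382,.16,-84.3 .534,-.382,.036,-84.3
```

```text
t 2.17 p [ 0.4864 -0.1432  0.2106] rpy [-179.93   -0.    -84.24] open 0.0876 F [1.3 1.3 0.2] q6 -0.0
[242.4 -23.3  50.7] [-0.1 -0.   0.1] rows 6.0 0.0
[242.4 -23.2 174.7] [-0.1 -0.   0.1] rows 3.0 0.0
```

Call:
move_arm([
  [[230, -23, 48], [0, 0, 0], 0],
  [[230, -23, 48], [0, 0, 0], 0],
  [[230, -23, 48], [0, 0, 0], 0],
  [[230, -23, 48], [0, 0, 0], 0],
  [[230, -23, 48], [0, 0, 0], 0],
  [[230, -23, 48], [0, 0, 0], 0],
  [[230, -23, 48], [0, 0, 0], 0],
  [[230, -23, 48], [0, 0, 0], 0],
])

```text
clock: 2.83
tool_pos: [0.5315, -0.3691, 0.1611]
orientation: [179.9, 0.1, -84.4]
force: [-0.4, 0.1, -0.5]
opening: 0.0875
gripper_force: 0.0
```

```bash
python3 plan.py .534,-.382,.16,-84.3 .534,-.382,.036,-84.3
```

```text
t 2.83 p [ 0.5315 -0.3691  0.1611] rpy [ 1.7989e+02  5.0000e-02 -8.4410e+01] open 0.0875 F [-0.4  0.1 -0.5] q6 23.0
[13.1 -1.2  1.1] [ 0.1  0.1 -0.1] rows 0.3 0.0
[ 13.2  -1.4 125.1] [ 0.1  0.1 -0.1] rows 3.0 0.0
```

Call:
move_arm([
  [[13, -1, 40], [0, 0, 0], 0],
  [[13, -1, 80], [0, 0, 0], 0],
  [[13, -1, 110], [0, 0, 0], 0],
  [[13, -1, 125], [0, 0, 0], 0],
  [[13, -1, 125], [0, 0, 0], 0],
  [[13, -1, 125], [0, 0, 0], 1],
  [[13, -1, 125], [0, 0, 0], 1],
  [[13, -1, 125], [0, 0, 0], 1],
  [[13, -1, 125], [0, 0, 0], 1],
  [[13, -1, 125], [0, 0, 0], 1],
])

```text
clock: 3.67
tool_pos: [0.5353, -0.3807, 0.0394]
orientation: [-179.9, -0.1, -84.2]
force: [-0.6, 2.4, 5.9]
opening: 0.0632
gripper_force: 30.0
```

```bash
python3 plan.py .534,-.382,.16,-84.3 .4816,-.2078,.16,-84.3 .4816,-.2078,.06,-84.3; python3 - <<'E'
from look import *
both('cup2','white',cup,[.534,-.382],hull=True)
E
```

```text
t 3.67 p [ 0.5353 -0.3807  0.0394] rpy [-1.7987e+02 -7.0000e-02 -8.4250e+01] open 0.0632 F [-0.6  2.4  5.9] q6 24.0
[   1.3    1.1 -120.6] [-0.1 -0.1  0.1] rows 2.9 0.0
[-177.2   35.8 -120.9] [-0.1 -0.1  0.1] rows 4.4 0.0
[-177.4   36.   -20.9] [-0.1 -0.1  0.1] rows 2.4 0.0
cup2 (array([ 0.5257, -0.3393]), np.float64(0.247)) (array([ 0.522 , -0.3724]), np.float64(0.716))
```

Call:
move_arm([
  [[1, 1, -40], [0, 0, 0], 1],
  [[0, 1, -80], [0, 0, 0], 1],
  [[-40, 10, -100], [0, 0, 0], 1],
  [[-80, 20, -100], [0, 0, 0], 1],
  [[-120, 26, -80], [0, 0, 0], 1],
  [[-150, 32, -60], [0, 0, 0], 1],
  [[-177, 36, -40], [0, 0, 0], 1],
  [[-177, 36, -31], [0, 0, 0], 1],
  [[-177, 36, -31], [0, 0, 0], 1],
  [[-177, 36, -31], [0, 0, 0], 1],
])

```text
clock: 4.6
tool_pos: [0.4815, -0.208, 0.0691]
orientation: [-180.0, -0.0, -84.2]
force: [0.5, -0.1, -0.1]
opening: 0.0628
gripper_force: 30.0
```

```bash
python3 plan.py .4816,-.2078,.046,-84.3; python3 - <<'E'
from look import *
cv2.imwrite('pics/s1.png',cv2.resize(t['color'][210:360,200:400],None,fx=4,fy=4))
z=ctrl.get_obs()['tool_pos'][2]-.0394
both('cup2','white',lambda p:cup(p,z),[.4816,-.2078],hull=True)
both('led0','orange',stem,[.662,-.209]);both('led2','orange',stem,[.423,-.362])
E
```

```text
t 4.6 p [ 0.4815 -0.208   0.0691] rpy [-1.7998e+02 -2.0000e-02 -8.4190e+01] open 0.0628 F [ 0.5 -0.1 -0.1] q6 8.0
[-0.2 -0.1 23.1] [-0.  -0.   0.1] rows 0.6 0.0Traceback (most recent call last):
  File "<stdin>", line 4, in <module>
  File "look.py", line 4, in both
    A=fit(s,m,model,p0,**k);B=fit(t,m,model,A[0],**k);print(n,A,B)
  File "fit.py", line 24, in fit
    pts=np.argwhere(M)[:,::-1].astype(np.int32); cv2.fillConvexPoly(M,cv2.convexHull(pts),1)
                                                 ~~~~~~~~~~~~~~~~~~^^^^^^^^^^^^^^^^^^^^^^^^^
cv2.error: OpenCV(4.12.0) /io/opencv/modules/imgproc/src/drawing.cpp:2404: error: (-215:Assertion failed) points.checkVector(2, CV_32S) >= 0 in function 'fillConvexPoly'
```

View pics/s1.png

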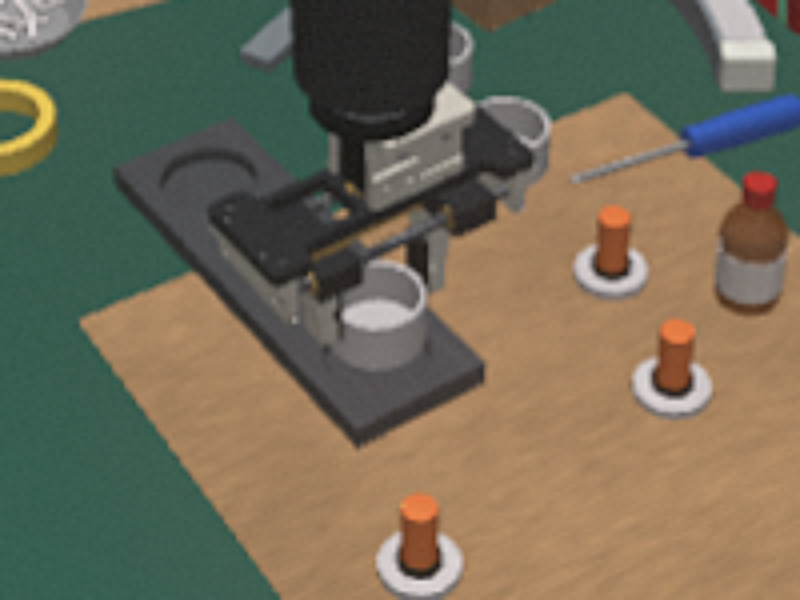

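Call:
move_arm([
  [[0, 0, 6], [0, 0, 0], 1],
  [[0, 0, 10], [0, 0, 0], 1],
  [[0, 0, 14], [0, 0, 0], 1],
  [[0, 0, 18], [0, 0, 0], 1],
  [[0, 0, 21], [0, 0, 0], 1],
  [[0, 0, 23.5], [0, 0, 0], 1],
  [[0, 0, 23.5], [0, 0, 0], 1],
  [[0, 0, 23.5], [0, 0, 0], 1],
])

```text
clock: 5.37
tool_pos: [0.4807, -0.2081, 0.0453]
orientation: [180.0, -0.0, -84.2]
force: [-2.4, -0.2, 5.2]
opening: 0.0624
gripper_force: 30.0
```

```bash
python3 plan.py
```

```text
t 5.37 p [ 0.4807 -0.2081  0.0453] rpy [ 1.7996e+02 -1.0000e-02 -8.4240e+01] open 0.0624 F [-2.4 -0.2  5.2] q6 8.0
```

Call:
move_arm([
  [[0, 0, 0], [0, 0, 0], 0],
  [[0, 0, 0], [0, 0, 0], 0],
  [[0, 0, -40], [0, 0, 0], 0],
  [[0, 0, -80], [0, 0, 0], 0],
  [[-10, -10, -110], [0, 0, 0], 0],
  [[-150, -170, -100], [0, 0, 0], 0],
  [[-150, -170, -100], [0, 0, 0], 0],
  [[-150, -170, -100], [0, 0, 0], 0],
  [[-150, -170, -100], [0, 0, 0], 0],
  [[-150, -170, -100], [0, 0, 0], 0],
])

```text
clock: 6.2
tool_pos: [0.6332, -0.0433, 0.1453]
orientation: [-180.0, 0.0, -84.3]
force: [1.1, -0.7, 0.3]
opening: 0.0873
gripper_force: 0.0
```

```bash
python3 - <<'E'
from look import *
both('cup2home','white',lambda p:cup(p,.006),[.4816,-.2078],hull=True)
both('cup1','white',cup,[.666,-.071],hull=True)
both('led0','orange',stem,[.662,-.209]);both('led2','orange',stem,[.423,-.362]);both('led1','orange',stem,[.636,-.318])
E
python3 plan.py .666,-.071,.13,-84.3 .666,-.071,.039,-84.3 
```

```text
cup2home (array([ 0.4789, -0.2102]), np.float64(0.952)) (array([ 0.4837, -0.2058]), np.float64(0.897))
t 6.3 p [ 0.6356 -0.0409  0.1441] rpy [-1.7995e+02 -1.0000e-02 -8.4030e+01] open 0.0873 F [-0.8 -0.9 -0.6] q6 -8.0
[ 33.1 -27.1  14.1] [-0.1 -0.   0.3] rows 1.1 0.0
[ 33.  -27.  105.1] [-0.1 -0.   0.3] rows 2.2 0.0Traceback (most recent call last):
  File "<stdin>", line 3, in <module>
  File "look.py", line 4, in both
    A=fit(s,m,model,p0,**k);B=fit(t,m,model,A[0],**k);print(n,A,B)
  File "fit.py", line 24, in fit
    pts=np.argwhere(M)[:,::-1].astype(np.int32); cv2.fillConvexPoly(M,cv2.convexHull(pts),1)
                                                 ~~~~~~~~~~~~~~~~~~^^^^^^^^^^^^^^^^^^^^^^^^^
cv2.error: OpenCV(4.12.0) /io/opencv/modules/imgproc/src/drawing.cpp:2404: error: (-215:Assertion failed) points.checkVector(2, CV_32S) >= 0 in function 'fillConvexPoly'
```

Call:
move_arm([
  [[33, -27, 0], [0, 0, 0], 0],
  [[33, -27, 5], [0, 0, 0], 0],
  [[33, -27, 5], [0, 0, 0], 0],
  [[33, -27, 5], [0, 0, 0], 0],
])

```text
clock: 6.63
tool_pos: [0.6615, -0.0754, 0.1393]
orientation: [179.9, 0.0, -84.3]
force: [0.3, -0.1, -0.7]
opening: 0.0874
gripper_force: 0.0
```

```bash
python3 - <<'E'
from h import *; import fit as f
t=snap('side')
print(f.fit(t,'white',f.cup,[.666,-.071],hull=True))
print([f.fit(t,'orange',f.stem,p) for p in([.662,-.209],[.423,-.362],[.636,-.318])])
E
python3 plan.py .666,-.071,.039,-84.3 
```

```text
(array([ 0.6672, -0.0704]), np.float64(0.967))
[(array([ 0.6651, -0.2092]), np.float64(0.833)), (array([ 0.4249, -0.3617]), np.float64(0.817)), (array([ 0.6375, -0.318 ]), np.float64(0.83))]
t 6.68 p [ 0.6615 -0.0752  0.1399] rpy [ 1.7995e+02  1.0000e-02 -8.4290e+01] open 0.0878 F [-0.5 -0.3  0.5] q6 -5.0
[ -3.7  -5.  100.9] [0.1 0.  0. ] rows 2.4 0.0
```

Call:
move_arm([
  [[-4, -5, 35], [0, 0, 0], 0],
  [[-4, -5, 70], [0, 0, 0], 0],
  [[-4, -5, 95], [0, 0, 0], 0],
  [[-4, -5, 101], [0, 0, 0], 0],
  [[-4, -5, 101], [0, 0, 0], 0],
  [[-4, -5, 101], [0, 0, 0], 1],
  [[-4, -5, 101], [0, 0, 0], 1],
  [[-4, -5, 101], [0, 0, 0], 1],
  [[-4, -5, 101], [0, 0, 0], 1],
  [[-4, -5, 101], [0, 0, 0], 1],
])

```text
clock: 7.52
tool_pos: [0.6674, -0.0705, 0.0409]
orientation: [-179.9, -0.0, -84.2]
force: [-2.3, 1.9, 6.0]
opening: 0.0631
gripper_force: 30.5
```

```bash
python3 plan.py .461,.0012,.07,-84.3 .461,.0012,.12,-84.3
```

```text
t 7.52 p [ 0.6674 -0.0705  0.0409] rpy [-179.89   -0.    -84.24] open 0.0631 F [-2.3  1.9  6. ] q6 -5.0
[-92.1 198.1 -29.5] [-0.1 -0.   0.1] rows 5.3 0.0
[-92.1 198.  -79.5] [-0.1 -0.   0.1] rows 1.2 0.0
```

Call:
move_arm([
  [[0, 0, -40], [0, 0, 0], 1],
  [[0, 5, -80], [0, 0, 0], 1],
  [[-20, 45, -80], [0, 0, 0], 1],
  [[-40, 80, -80], [0, 0, 0], 1],
  [[-60, 115, -80], [0, 0, 0], 1],
  [[-75, 150, -70], [0, 0, 0], 1],
  [[-92, 185, -50], [0, 0, 0], 1],
  [[-92, 198, -32], [0, 0, 0], 1],
  [[-92, 198, -31], [0, 0, 0], 1],
  [[-92, 198, -31], [0, 0, 0], 1],
])

```text
clock: 8.35
tool_pos: [0.4597, 0.0011, 0.0703]
orientation: [180.0, -0.0, -84.2]
force: [1.2, 1.0, 0.2]
opening: 0.0631
gripper_force: 30.4
```

```bash
python3 plan.py .461,.0012,.0467,-84.3
```

```text
t 8.35 p [0.4597 0.0011 0.0703] rpy [ 1.7997e+02 -2.0000e-02 -8.4180e+01] open 0.0631 F [1.2 1.  0.2] q6 -19.0
[ 0.1 -1.3 23.6] [ 0.  -0.   0.1] rows 0.6 0.0
```

Call:
move_arm([
  [[0, -1, 6], [0, 0, 0], 1],
  [[0, -1, 10], [0, 0, 0], 1],
  [[0, -1, 14], [0, 0, 0], 1],
  [[0, -1, 18], [0, 0, 0], 1],
  [[0, -1, 21], [0, 0, 0], 1],
  [[0, -1, 24], [0, 0, 0], 1],
  [[0, -1, 24], [0, 0, 0], 1],
  [[0, -1, 24], [0, 0, 0], 1],
])

```text
clock: 9.02
tool_pos: [0.4617, 0.001, 0.0465]
orientation: [180.0, -0.0, -84.2]
force: [-1.7, -0.8, 5.4]
opening: 0.0632
gripper_force: 30.2
```

```bash
python3 plan.py
```

```text
t 9.02 p [0.4617 0.001  0.0465] rpy [ 1.7999e+02 -2.0000e-02 -8.4250e+01] open 0.0632 F [-1.7 -0.8  5.4] q6 -19.0
```

Call:
move_arm([
  [[0, 0, 0], [0, 0, 0], 0],
  [[0, 0, 0], [0, 0, 0], 0],
  [[0, 0, -40], [0, 0, 0], 0],
  [[0, 0, -80], [0, 0, 0], 0],
  [[20, -20, -110], [0, 0, 0], 0],
  [[100, -100, -110], [0, 0, 0], 0],
  [[100, -100, -110], [0, 0, 0], 0],
  [[100, -100, -110], [0, 0, 0], 0],
  [[100, -100, -110], [0, 0, 0], 0],
])

```text
clock: 9.77
tool_pos: [0.5748, -0.0911, 0.1557]
orientation: [-179.9, -0.1, -84.4]
force: [-0.1, -0.3, 0.9]
opening: 0.0879
gripper_force: 0.0
```

```bash
python3 - <<'E'
from h import *; import fit as f
t=snap('side');s=snap('top')
print('flux',at(t,390,257,.1),at(t,388,284,.0))
for n,p in(('A',[.4617,.001]),('C',[.4807,-.2081])):
    for c in(s,t):
        try: print(n,f.fit(c,'white',lambda p:f.cup(p,.006),p,hull=True))
        except Exception: print('occl')
print([f.fit(t,'orange',f.stem,p) for p in([.662,-.209],[.423,-.362],[.636,-.318])])
E
python3 plan.py .665,-.209,.15,-84.3 .4249,-.3617,.15,-84.3
```

```text
flux [ 0.727  -0.2793  0.1   ] [ 0.7344 -0.2759  0.    ]
A (array([ 0.4596, -0.0006]), np.float64(0.958))
A (array([0.4642, 0.0063]), np.float64(0.92))
C (array([ 0.4787, -0.2099]), np.float64(0.951))
C (array([ 0.4837, -0.2058]), np.float64(0.896))
[(array([ 0.6651, -0.2092]), np.float64(0.826)), (array([ 0.4243, -0.3633]), np.float64(0.818)), (array([ 0.6375, -0.318 ]), np.float64(0.824))]
t 9.87 p [ 0.5711 -0.0892  0.1552] rpy [ 1.7991e+02  1.0000e-02 -8.4390e+01] open 0.0878 F [-0.8  0.3  0.2] q6 -5.0
[128.4 -81.7   5. ] [ 0.1  0.  -0.1] rows 3.7 0.0
[256.9 172.2   5.4] [ 0.1  0.  -0.1] rows 6.8 0.0
```

Call:
move_arm([
  [[40, -25, 5], [0, 0, 0], 0],
  [[80, -50, 5], [0, 0, 0], 0],
  [[128, -80, 5], [0, 0, 0], 0],
  [[128, -82, 5], [0, 0, 0], 0],
  [[128, -82, 5], [0, 0, 0], 0],
  [[128, -82, 5], [0, 0, 0], 0],
])

```text
clock: 10.37
tool_pos: [0.665, -0.2077, 0.1501]
orientation: [179.9, 0.0, -84.3]
force: [0.5, 0.7, -0.1]
opening: 0.0876
gripper_force: 0.0
```

```bash
python3 plan.py .665,-.209,.055,-84.3
```

```text
t 10.37 p [ 0.665  -0.2077  0.1501] rpy [ 1.799e+02  3.000e-02 -8.433e+01] open 0.0876 F [ 0.5  0.7 -0.1] q6 7.0
[ 1.3 -0.  95.1] [ 0.1  0.  -0. ] rows 2.3 0.0
```

Call:
move_arm([
  [[1, 0, 40], [0, 0, 0], 0],
  [[1, 0, 75], [0, 0, 0], 0],
  [[1, 0, 95], [0, 0, 0], 0.3],
  [[1, 0, 95], [0, 0, 0], 1],
  [[1, 0, 95], [0, 0, 0], 1],
  [[1, 0, 95], [0, 0, 0], 1],
  [[1, 0, 95], [0, 0, 0], 1],
  [[1, 0, 95], [0, 0, 0], 1],
  [[1, 0, 95], [0, 0, 0], 1],
  [[1, 0, 95], [0, 0, 0], 1],
])

```text
clock: 11.2
tool_pos: [0.6659, -0.2085, 0.0574]
orientation: [-179.9, -0.0, -84.3]
force: [-0.2, -0.1, 0.2]
opening: 0.0397
gripper_force: 0.0
```

```bash
python3 plan.py .4617,.001,.065,-84.3
```

```text
t 11.2 p [ 0.6659 -0.2085  0.0574] rpy [-1.7991e+02 -1.0000e-02 -8.4260e+01] open 0.0397 F [-0.2 -0.1  0.2] q6 7.0
[-228.8  182.2   -8. ] [-0.1 -0.   0. ] rows 7.0 0.0
```

Call:
move_arm([
  [[0, 0, 0], [0, 0, 0], 1],
  [[0, 0, 0], [0, 0, 0], 1],
  [[0, 0, 0], [0, 0, 0], 1],
  [[0, 0, 0], [0, 0, 0], 1],
  [[0, 0, 0], [0, 0, 0], 1],
])

```text
clock: 11.62
tool_pos: [0.6654, -0.2085, 0.0563]
orientation: [180.0, -0.0, -84.3]
force: [0.1, 0.7, 1.3]
opening: 0.0209
gripper_force: 30.0
```

```bash
python3 plan.py .4617,.001,.150,-84.3
```

```text
t 11.62 p [ 0.6654 -0.2085  0.0563] rpy [179.98  -0.   -84.26] open 0.0209 F [0.1 0.7 1.3] q6 7.0
[-228.8  181.7  -93.7] [ 0. -0.  0.] rows 7.4 0.0
```

Call:
move_arm([
  [[0, 0, -40], [0, 0, 0], 1],
  [[-5, 5, -80], [0, 0, 0], 1],
  [[-229, 182, -94], [0, 0, 0], 1],
  [[-229, 182, -94], [0, 0, 0], 1],
  [[-229, 182, -94], [0, 0, 0], 1],
  [[-229, 182, -94], [0, 0, 0], 1],
  [[-229, 182, -94], [0, 0, 0], 1],
  [[-229, 182, -94], [0, 0, 0], 1],
  [[-229, 182, -94], [0, 0, 0], 1],
  [[-229, 182, -94], [0, 0, 0], 1],
])

```text
clock: 12.45
tool_pos: [0.4577, 0.0038, 0.1507]
orientation: [-180.0, 0.1, -84.1]
force: [-0.9, -0.2, -1.9]
opening: 0.0215
gripper_force: 30.0
```

```bash
python3 - <<'E'
from h import *; import fit as f
t=snap('side');s=snap('top')
z=ctrl.get_obs()['tool_pos'][2]-.0563
print(f.fit(t,'orange',lambda p:f.stem(p,z),[.4617,.001]))
cv2.imwrite('pics/s2.png',cv2.resize(t['color'][170:320,160:360],None,fx=4,fy=4))
E
python3 plan.py .4617,.002,.0665,-84.3
```

```text
(array([0.4602, 0.006 ]), np.float64(0.782))
t 12.55 p [0.4612 0.0024 0.1509] rpy [-1.7991e+02  3.0000e-02 -8.4070e+01] open 0.0214 F [ 0.5  0.4 -1.3] q6 -19.0
[ 0.5 -0.3 84.4] [-0.1  0.   0.2] rows 2.0 0.0
```

View pics/s2.png

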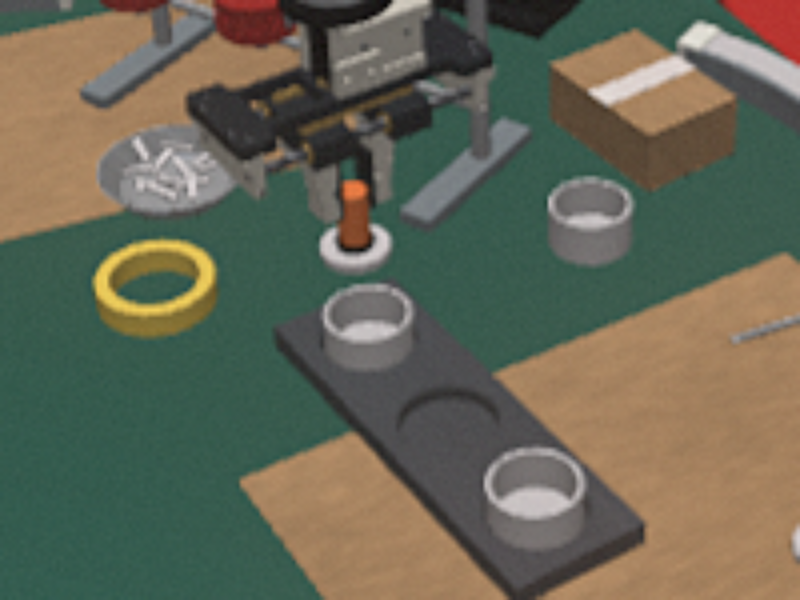

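Call:
move_arm([
  [[0, 0, 30], [0, 0, 0], 1],
  [[0, 0, 50], [0, 0, 0], 1],
  [[0, 0, 60], [0, 0, 0], 1],
  [[0, 0, 67], [0, 0, 0], 1],
  [[0, 0, 73], [0, 0, 0], 1],
  [[0, 0, 79], [0, 0, 0], 1],
  [[0, 0, 84], [0, 0, 0], 1],
  [[0, 0, 84], [0, 0, 0], 1],
  [[0, 0, 84], [0, 0, 0], 1],
])

```text
clock: 13.3
tool_pos: [0.4619, 0.0012, 0.0664]
orientation: [-180.0, 0.0, -84.3]
force: [-0.4, -0.3, -0.9]
opening: 0.0208
gripper_force: 30.0
```

```bash
python3 plan.py
```

```text
t 13.3 p [0.4619 0.0012 0.0664] rpy [-1.7997e+02  1.0000e-02 -8.4270e+01] open 0.0208 F [-0.4 -0.3 -0.9] q6 -19.0
```

Call:
move_arm([
  [[0, 0, 0.5], [0, 0, 0], 0.5],
  [[0, 0, 0.5], [0, 0, 0], 0.5],
  [[0, 0, 0.5], [0, 0, 0], 0.5],
  [[0, 0, -35], [0, 0, 0], 0.5],
  [[0, 0, -75], [0, 0, 0], 0.5],
  [[150, 40, -85], [0, 0, 0], 0.5],
  [[150, 40, -85], [0, 0, 0], 0.5],
  [[150, 40, -85], [0, 0, 0], 0.5],
  [[350, 72, -85], [0, 0, 0], 0.5],
  [[350, 72, -85], [0, 0, 0], 0.5],
])

```text
clock: 14.13
tool_pos: [0.4353, -0.2067, 0.1509]
orientation: [-179.9, -0.0, -84.2]
force: [1.1, 0.4, 0.6]
opening: 0.044
gripper_force: 0.0
```

```bash
python3 - <<'E'
from h import *; import fit as f
t=snap('side');s=snap('top')
for c in(t,s): print(f.fit(c,'orange',lambda p:f.stem(p,.010),[.4617,.001]))
for p in([.424,-.362],[.6375,-.318]):print(f.fit(t,'orange',f.stem,p))
E
python3 plan.py .4248,-.3622,.15,-84.3
```

```text
(array([0.4617, 0.001 ]), np.float64(0.0))
(array([0.4617, 0.001 ]), np.float64(0.0))
(array([ 0.4243, -0.3633]), np.float64(0.818))
(array([ 0.6375, -0.318 ]), np.float64(0.836))
t 14.23 p [ 0.4346 -0.2097  0.1502] rpy [-1.7999e+02 -3.0000e-02 -8.4590e+01] open 0.044 F [-0.4  0.1 -0.6] q6 8.0
[150.9  24.1   0.3] [-0.  -0.  -0.3] rows 3.7 0.0
```

Call:
move_arm([
  [[40, 6, 0], [0, 0, 0], 0.5],
  [[80, 12, 0], [0, 0, 0], 0.5],
  [[120, 20, 0], [0, 0, 0], 0.5],
  [[151, 24, 0], [0, 0, 0], 0.5],
  [[151, 24, 0], [0, 0, 0], 0.5],
  [[151, 24, 0], [0, 0, 0], 0.5],
])

```text
clock: 14.73
tool_pos: [0.4264, -0.3588, 0.1495]
orientation: [180.0, 0.0, -84.4]
force: [-0.1, 0.7, -0.9]
opening: 0.0439
gripper_force: 0.0
```

```bash
python3 - <<'E'
from h import *; import fit as f
t=snap('side');s=snap('top')
for c in(t,s): print(f.fit(c,'orange',lambda p:f.stem(p,.010),[.4617,.001]))
for p in([.424,-.362],[.6375,-.318]):print(f.fit(t,'orange',f.stem,p))
cv2.imwrite('pics/s3.png',np.hstack([cv2.resize(t['color'][190:340,180:380],None,fx=2,fy=2),cv2.resize(s['color'][200:300,270:400],(390,300))]))
E
python3 plan.py .4248,-.3622,.055,-84.3
```

```text
(array([0.4642, 0.0037]), np.float64(0.683))
(array([ 0.4587, -0.0009]), np.float64(0.583))
(array([ 0.4252, -0.3619]), np.float64(0.811))
(array([ 0.6375, -0.318 ]), np.float64(0.83))
t 14.83 p [ 0.4267 -0.3571  0.1498] rpy [ 1.7998e+02  2.0000e-02 -8.4270e+01] open 0.0436 F [-0.  -0.5  0.9] q6 26.0
[ 4.9  2.3 94.8] [0. 0. 0.] rows 2.3 0.0
```

View pics/s3.png

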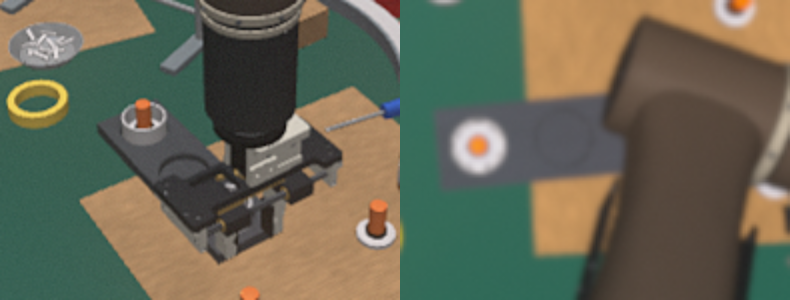

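The picture shows LED standing in the cup in pocket A, at about (143,115) in the left part and (478,146) in the right part. It was only hidden by the arm before.

Call:
move_arm([
  [[5, 2, 40], [0, 0, 0], 0.3],
  [[5, 2, 75], [0, 0, 0], 0.3],
  [[5, 2, 95], [0, 0, 0], 0.4],
  [[5, 2, 95], [0, 0, 0], 0.4],
  [[5, 2, 95], [0, 0, 0], 1],
  [[5, 2, 95], [0, 0, 0], 1],
  [[5, 2, 95], [0, 0, 0], 1],
  [[5, 2, 95], [0, 0, 0], 1],
  [[5, 2, 95], [0, 0, 0], 1],
  [[5, 2, 95], [0, 0, 0], 1],
])

```text
clock: 15.67
tool_pos: [0.4258, -0.363, 0.0561]
orientation: [-179.9, -0.0, -84.3]
force: [-0.8, 2.1, 7.8]
opening: 0.021
gripper_force: 30.0
```

```bash
python3 plan.py .4809,-.2080,.150,-84.3
```

```text
t 15.67 p [ 0.4258 -0.363   0.0561] rpy [-1.7993e+02 -4.0000e-02 -8.4250e+01] open 0.021 F [-0.8  2.1  7.8] q6 26.0
[-148.7  -70.5  -93.9] [-0.1 -0.   0. ] rows 4.5 0.0
```

Call:
move_arm([
  [[0, 0, -40], [0, 0, 0], 1],
  [[-5, -3, -80], [0, 0, 0], 1],
  [[-40, -20, -94], [0, 0, 0], 1],
  [[-80, -40, -94], [0, 0, 0], 1],
  [[-115, -55, -94], [0, 0, 0], 1],
  [[-149, -70.5, -90], [0, 0, 0], 1],
  [[-149, -70.5, -60], [0, 0, 0], 1],
  [[-149, -70.5, -50], [0, 0, 0], 1],
  [[-149, -70.5, -50], [0, 0, 0], 1],
  [[-149, -70.5, -50], [0, 0, 0], 1],
])

```text
clock: 16.5
tool_pos: [0.48, -0.2082, 0.1048]
orientation: [179.9, -0.0, -84.3]
force: [0.8, -1.2, -0.7]
opening: 0.021
gripper_force: 30.0
```

```bash
python3 - <<'E'
from h import *; import fit as f
t=snap('side')
z=ctrl.get_obs()['tool_pos'][2]-.0561
print(f.fit(t,'orange',lambda p:f.stem(p,z),[.4809,-.208]))
E
python3 plan.py .4809,-.2080,.0663,-84.3
```

```text
(array([ 0.4809, -0.2092]), np.float64(0.705))
t 16.55 p [ 0.4806 -0.2085  0.1055] rpy [ 1.7998e+02 -2.0000e-02 -8.4310e+01] open 0.0209 F [0.5 0.2 0.4] q6 8.0
[-0.5 -0.4 39.2] [ 0. -0. -0.] rows 0.9 0.0
```

Call:
move_arm([
  [[-1, -0.5, 8], [0, 0, 0], 1],
  [[-1, -0.5, 15], [0, 0, 0], 1],
  [[-1, -0.5, 22], [0, 0, 0], 1],
  [[-1, -0.5, 28], [0, 0, 0], 1],
  [[-1, -0.5, 34], [0, 0, 0], 1],
  [[-1, -0.5, 39], [0, 0, 0], 1],
  [[-1, -0.5, 39.5], [0, 0, 0], 1],
  [[-1, -0.5, 39.5], [0, 0, 0], 1],
  [[-1, -0.5, 39.5], [0, 0, 0], 1],
])

```text
clock: 17.3
tool_pos: [0.4808, -0.2067, 0.0655]
orientation: [180.0, -0.0, -84.2]
force: [-1.5, -1.4, 3.8]
opening: 0.0214
gripper_force: 30.0
```

```bash
python3 plan.py .436,.373,.30,-152.5 .40,.15,.30,-84.3
```

```text
t 17.3 p [ 0.4808 -0.2067  0.0655] rpy [ 1.7997e+02 -1.0000e-02 -8.4240e+01] open 0.0214 F [-1.5 -1.4  3.8] q6 7.0
[-581.2  -13.4 -234.7] [ 0.  -0.  68.3] rows 15.0 9.5
[-363.    44.8 -234.6] [ 0.  -0.   0.1] rows 5.4 0.0
```

Call:
move_arm([
  [[0, 0, 0], [0, 0, 0], 0.5],
  [[0, 0, 0], [0, 0, 0], 0.5],
  [[0, 0, 0], [0, 0, 0], 0.5],
  [[0, 0, -35], [0, 0, 0], 0.5],
  [[0, 0, -75], [0, 0, 0], 0.5],
  [[0, 20, -115], [0, 0, -6], 0.5],
  [[0, 40, -155], [0, 0, -12], 0.5],
  [[0, 40, -195], [0, 0, -18], 0.5],
  [[0, 40, -220], [0, 0, -21.7], 0.5],
  [[0, 40, -235], [0, 0, -21.7], 0.5],
])

```text
clock: 18.13
tool_pos: [0.4422, -0.211, 0.3054]
orientation: [-179.7, -0.3, -62.3]
force: [0.7, 0.9, 0.2]
opening: 0.0434
gripper_force: 0.0
```

```bash
python3 - <<'E'
from h import *; import fit as f
t=snap('side');s=snap('top')
for p in([.439,.3758],[.5037,.2797]):
    for c in(t,s): print(f.fit(c,'red',f.body,p,hull=True))
for n,p in(('A',[.4617,.001]),('C',[.4807,-.2081])):
    for c in(s,t): print(n,f.fit(c,'orange',lambda p:f.stem(p,.010),p))
def draw(c):
    im=cv2.resize(c['color'],None,fx=5,fy=5,interpolation=cv2.INTER_CUBIC)
    for p in([.439,.3758],[.5037,.2797]):
        Y=np.array([-.462,.887])
        e=[proj(c,[*(np.array(p)+k*.037*Y),z]) for k,z in((-1,.202),(1,.202),(1,.194),(-1,.194))]
        cv2.polylines(im,[((np.array(e)+.5)*5).astype(int)],True,(255,255,0),1)
    return im
a=draw(t)[125*5:195*5,175*5:250*5]; b=draw(s)[220*5:270*5,165*5:225*5]
cv2.imwrite('pics/bar.png',np.hstack([a[:350],cv2.resize(b,(420,350))]))
E
python3 plan.py
```

```text
(array([0.4401, 0.3761]), np.float64(0.955))
(array([0.4374, 0.3748]), np.float64(0.846))
(array([0.5037, 0.2788]), np.float64(0.915))
(array([0.5023, 0.2802]), np.float64(0.813))
A (array([0.4617, 0.001 ]), np.float64(0.0))
A (array([0.4642, 0.0037]), np.float64(0.683))
C (array([ 0.4807, -0.2081]), np.float64(0.0))
C (array([ 0.4817, -0.2064]), np.float64(0.757))
t 18.23 p [ 0.4426 -0.2108  0.304 ] rpy [-179.68   -0.23  -62.54] open 0.0433 F [ 0.9 -0.3 -0.4] q6 30.0
```

View pics/bar.png

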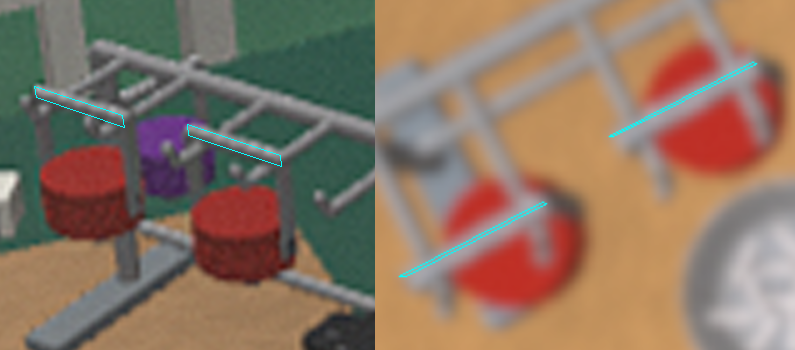

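```bash
python3 plan.py .5015,.2765,.25,-62.5
```

```text
t 18.23 p [ 0.4426 -0.2108  0.304 ] rpy [-179.68   -0.23  -62.54] open 0.0433 F [ 0.9 -0.3 -0.4] q6 30.0
[-405.5 -276.7   54. ] [-0.3 -0.2 -0. ] rows 11.8 0.1
```

Call:
move_arm([
  [[-405, -277, 20], [0, 0, 0], 0.5],
  [[-405, -277, 20], [0, 0, 0], 0.5],
  [[-405, -277, 20], [0, 0, 0], 0.5],
  [[-405, -277, 20], [0, 0, 0], 0.5],
  [[-405, -277, 20], [0, 0, 0], 0.5],
  [[-405, -277, 20], [0, 0, 0], 0.5],
  [[-405, -277, 20], [0, 0, 0], 0.5],
  [[-405, -277, 20], [0, 0, 0], 0.5],
  [[-405, -277, 20], [0, 0, 0], 0.5],
  [[-405, -277, 20], [0, 0, 0], 0.5],
])

```text
clock: 19.07
tool_pos: [0.4907, 0.2049, 0.2824]
orientation: [179.9, 0.0, -62.5]
force: [0.6, -0.8, 0.9]
opening: 0.0438
gripper_force: 0.0
```

Call:
move_arm([
  [[0, 0, 0], [0, 0, 0], 0.5],
  [[0, 0, 0], [0, 0, 0], 0.5],
])

```text
clock: 19.23
tool_pos: [0.4909, 0.2047, 0.2814]
orientation: [179.8, -0.0, -62.4]
force: [-0.5, -0.5, -0.0]
opening: 0.0441
gripper_force: 0.0
```

```bash
python3 plan.py .5015,.2765,.25,-62.5
```

```text
t 19.23 p [0.4909 0.2047 0.2814] rpy [ 1.7982e+02 -2.0000e-02 -6.2400e+01] open 0.0441 F [-0.5 -0.5 -0. ] q6 -16.0
[-58.7 -42.8  31.3] [ 0.2 -0.   0.1] rows 1.9 0.0
```

Call:
move_arm([
  [[-30, -22, 15], [0, 0, 0], 0.5],
  [[-58.7, -43, 30], [0, 0, 0], 0.5],
  [[-58.7, -43, 30], [0, 0, 0], 0.5],
  [[-58.7, -43, 30], [0, 0, 0], 0.5],
  [[-58.7, -43, 30], [0, 0, 0], 0.5],
])

```text
clock: 19.65
tool_pos: [0.5023, 0.2737, 0.2529]
orientation: [179.9, -0.0, -62.6]
force: [-0.6, -1.1, 0.8]
opening: 0.044
gripper_force: 0.0
```

```bash
python3 - <<'E'
from h import *
t=snap('side');cv2.imwrite('pics/h1.png',cv2.resize(t['color'][105:205,150:270],None,fx=6,fy=6,interpolation=cv2.INTER_CUBIC)[:600])
E
python3 plan.py .5015,.2765,.198,-62.5
```

```text
t 19.7 p [0.5025 0.2735 0.2535] rpy [ 1.7998e+02 -1.0000e-02 -6.2600e+01] open 0.0437 F [ 0.1 -1.  -0.4] q6 -21.0
[-3.1 -0.5 55.5] [ 0.  -0.  -0.1] rows 1.3 0.0
```

View pics/h1.png

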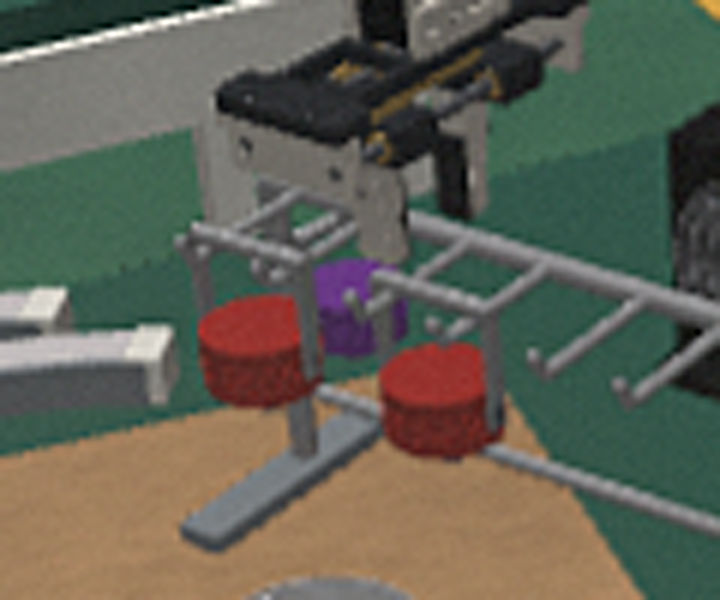

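```bash
python3 - <<'E'
from h import *
t=snap('side')
for z in(.198,.2535-.019): print(proj(t,[.5025,.2735,z]),proj(t,[.5015,.2765,z]))
print(at(t,150+436/6-.4,105+290/6-.4,.198), at(t,150+(378+492)/12-.4,105+(276+303)/12-.4,.202))
E
```

```text
[221.71527756 154.49697946] [221.02927834 154.16379507]
[220.64515088 143.88238289] [219.95114835 143.55633182]
[0.5078 0.2817 0.198 ] [0.5051 0.2756 0.202 ]
```

Call:
move_arm([
  [[-3, -3, 15], [0, 0, 0], 0.5],
  [[-3, -3, 35], [0, 0, 0], 0.5],
  [[-3, -3, 50], [0, 0, 0], 0.5],
  [[-3, -3, 56], [0, 0, 0], 0.5],
  [[-3, -3, 56], [0, 0, 0], 0.5],
  [[-3, -3, 56], [0, 0, 0], 1],
  [[-3, -3, 56], [0, 0, 0], 1],
  [[-3, -3, 56], [0, 0, 0], 1],
  [[-3, -3, 56], [0, 0, 0], 1],
  [[-3, -3, 56], [0, 0, 0], 1],
])

```text
clock: 20.58
tool_pos: [0.504, 0.2789, 0.1982]
orientation: [-179.9, 0.0, -62.6]
force: [0.2, -0.1, -0.0]
opening: 0.016
gripper_force: 0.0
```

Call:
move_arm([
  [[0, 0, 0], [0, 0, 0], 1],
  [[0, 0, 0], [0, 0, 0], 1],
  [[0, 0, 0], [0, 0, 0], 1],
])

```text
clock: 20.83
tool_pos: [0.5039, 0.2788, 0.1979]
orientation: [-180.0, 0.0, -62.6]
force: [-1.5, -0.6, 2.1]
opening: 0.0094
gripper_force: 30.0
```

```bash
python3 plan.py
```

```text
t 20.83 p [0.5039 0.2788 0.1979] rpy [-179.97    0.    -62.55] open 0.0094 F [-1.5 -0.6  2.1] q6 -21.0
```

Call:
move_arm([
  [[0, 0, -8], [0, 0, 0], 1],
  [[0, 0, -16], [0, 0, 0], 1],
  [[0, 0, -22], [0, 0, 0], 1],
  [[0, 0, -22], [0, 0, 0], 1],
  [[0, 15, -22], [0, 0, 0], 1],
  [[0, 35, -22], [0, 0, 0], 1],
  [[0, 55, -22], [0, 0, 0], 1],
  [[0, 75, -22], [0, 0, 0], 1],
  [[0, 95, -22], [0, 0, 0], 1],
  [[0, 105, -22], [0, 0, 0], 1],
])

```text
clock: 21.67
tool_pos: [0.4089, 0.2291, 0.2195]
orientation: [180.0, 0.0, -62.6]
force: [0.1, 0.2, -2.7]
opening: 0.0092
gripper_force: 30.0
```

```bash
python3 plan.py .42,.05,.25,-62.5 .4812,-.2075,.19,-62.5; python3 - <<'E'
from h import *; import fit as f
t=snap('side');s=snap('top');p=ctrl.get_obs()['tool_pos'];z=p[2]-.080
for c in(t,s): print(f.fit(c,'red',lambda q:f.body(q,z),p[:2],hull=True))
E
```

```text
t 21.67 p [0.4089 0.2291 0.2195] rpy [ 1.7998e+02  2.0000e-02 -6.2570e+01] open 0.0092 F [ 0.1  0.2 -2.7] q6 -26.0
[164.1  72.7 -30.5] [ 0.   0.  -0.1] rows 4.4 0.0
[420.8 136.9  29.4] [ 0.   0.  -0.1] rows 6.5 0.0
(array([0.4083, 0.2323]), np.float64(0.705))
(array([0.4261, 0.1901]), np.float64(0.238))
```

Call:
move_arm([
  [[0, 0, -20], [0, 0, 0], 1],
  [[40, 14, -30], [0, 0, 0], 1],
  [[75, 27, -30], [0, 0, 0], 1],
  [[110, 38, -30], [0, 0, 0], 1],
  [[145, 50, -30], [0, 0, 0], 1],
  [[180, 60, -30], [0, 0, 0], 1],
  [[215, 70, -20], [0, 0, 0], 1],
  [[250, 80, -10], [0, 0, 0], 1],
  [[285, 92, 0], [0, 0, 0], 1],
  [[320, 104, 10], [0, 0, 0], 1],
])

```text
clock: 22.6
tool_pos: [0.4669, -0.1035, 0.2094]
orientation: [-179.9, -0.0, -62.5]
force: [1.7, 0.7, -2.1]
opening: 0.0093
gripper_force: 30.0
```

```bash
python3 plan.py .4812,-.2075,.19,-62.5
```

```text
t 22.6 p [ 0.4669 -0.1035  0.2094] rpy [-1.7994e+02 -3.0000e-02 -6.2540e+01] open 0.0093 F [ 1.7  0.7 -2.1] q6 16.0
[98.8 35.3 19.4] [-0.1 -0.  -0. ] rows 2.6 0.0
```

Call:
move_arm([
  [[30, 12, 5], [0, 0, 0], 1],
  [[60, 23, 10], [0, 0, 0], 1],
  [[85, 31, 20], [0, 0, 0], 1],
  [[99, 35, 30], [0, 0, 0], 1],
  [[99, 35, 34], [0, 0, 0], 1],
  [[99, 35, 34], [0, 0, 0], 1],
  [[99, 35, 34], [0, 0, 0], 1],
])

```text
clock: 23.18
tool_pos: [0.4807, -0.2057, 0.1753]
orientation: [180.0, 0.0, -62.6]
force: [-0.6, -0.7, -0.1]
opening: 0.0098
gripper_force: 30.0
```

```bash
python3 plan.py .4812,-.2075,.122,-62.5; python3 - <<'E'
from h import *; import fit as f
t=snap('side');s=snap('top');p=ctrl.get_obs()['tool_pos'];z=p[2]-.080
print(f.fit(t,'red',lambda q:f.body(q,z),p[:2],hull=True))
print(f.fit(t,'white',lambda p:f.cup(p,.006),[.481,-.208],hull=True))
cv2.imwrite('pics/h2.png',cv2.resize(t['color'][200:350,240:400],None,fx=4,fy=4,interpolation=cv2.INTER_CUBIC))
E
```

```text
t 23.18 p [ 0.4807 -0.2057  0.1753] rpy [ 1.7996e+02  1.0000e-02 -6.2570e+01] open 0.0098 F [-0.6 -0.7 -0.1] q6 29.0
[ 1.9  0.4 53.3] [ 0.   0.  -0.1] rows 1.3 0.0
(array([ 0.4796, -0.2063]), np.float64(0.89))
(array([ 0.4837, -0.2058]), np.float64(0.889))
```

View pics/h2.png

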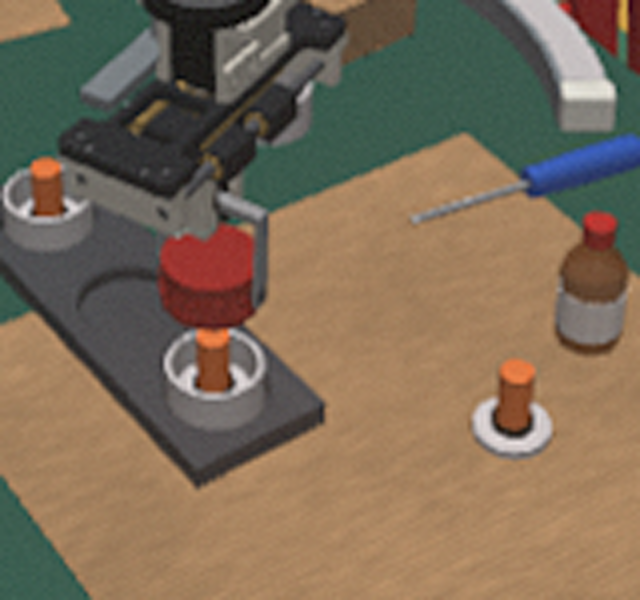

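Call:
move_arm([
  [[2, -1.3, 15], [0, 0, 0], 1],
  [[2, -1.3, 30], [0, 0, 0], 1],
  [[2, -1.3, 38], [0, 0, 0], 1],
  [[2, -1.3, 44], [0, 0, 0], 1],
  [[2, -1.3, 47], [0, 0, 0], 1],
  [[2, -1.3, 49], [0, 0, 0], 1],
  [[2, -1.3, 49], [0, 0, 0], 1],
  [[2, -1.3, 49], [0, 0, 0], 1],
])

```text
clock: 23.95
tool_pos: [0.4829, -0.2068, 0.1273]
orientation: [-180.0, -0.0, -62.5]
force: [0.1, 0.1, 2.8]
opening: 0.0096
gripper_force: 30.0
```

```bash
python3 plan.py .4812,-.2075,.122,-62.5; python3 - <<'E'
from h import *; import fit as f
t=snap('side');p=ctrl.get_obs()['tool_pos'];z=p[2]-.080
print(f.fit(t,'red',lambda q:f.body(q,z),p[:2],hull=True))
E
```

```text
t 23.95 p [ 0.4829 -0.2068  0.1273] rpy [-1.7995e+02 -5.0000e-02 -6.2540e+01] open 0.0096 F [0.1 0.1 2.8] q6 29.0
[-0.2  1.8  5.3] [-0. -0. -0.] rows 0.1 0.0
(array([ 0.4821, -0.2065]), np.float64(0.878))
```

Call:
move_arm([
  [[0, 0, 1.5], [0, 0, 0], 1],
  [[0, 0, 3], [0, 0, 0], 1],
  [[0, 0, 3], [0, 0, 0], 1],
])

```text
clock: 24.25
tool_pos: [0.4821, -0.2067, 0.1231]
orientation: [180.0, 0.0, -62.6]
force: [-0.2, -0.6, -2.1]
opening: 0.0096
gripper_force: 30.0
```

Call:
move_arm([
  [[0, 0, 1.5], [0, 0, 0], 1],
  [[0, 0, 2], [0, 0, 0], 1],
  [[0, 0, 2], [0, 0, 0], 1],
])

```text
clock: 24.5
tool_pos: [0.4829, -0.2069, 0.1223]
orientation: [-180.0, -0.0, -62.5]
force: [-2.8, 1.5, 7.6]
opening: 0.0092
gripper_force: 30.0
```

```bash
python3 plan.py; python3 - <<'E'
from h import *; import fit as f
t=snap('side')
print(f.fit(t,'red',lambda q:f.body(q,.042),[.482,-.207],hull=True))
E
```

```text
t 24.5 p [ 0.4829 -0.2069  0.1223] rpy [-1.7997e+02 -4.0000e-02 -6.2530e+01] open 0.0092 F [-2.8  1.5  7.6] q6 29.0
(array([ 0.4828, -0.2052]), np.float64(0.884))
```

Call:
move_arm([
  [[0, 0, -0.5], [0, 0, 0], 0.5],
  [[0, 0, -0.5], [0, 0, 0], 0.5],
  [[0, 0, -0.5], [0, 0, 0], 0.5],
  [[0, 0, -0.5], [0, 0, 0], 0.5],
  [[0, 0, -0.5], [0, 0, 0], 0.5],
  [[0, 0, -30], [0, 0, 0], 0.5],
  [[0, 0, -70], [0, 0, 0], 0.5],
  [[0, 0, -110], [0, 0, 0], 0.5],
  [[0, 0, -150], [0, 0, 0], 0.5],
  [[-40, 0, -150], [0, 0, 0], 0.5],
])

```text
clock: 25.38
tool_pos: [0.47, -0.1748, 0.2797]
orientation: [-179.5, -0.5, -62.7]
force: [3.5, 1.7, 2.2]
opening: 0.0441
gripper_force: 0.0
```

```bash
python3 plan.py .44,.376,.25,-62.5; python3 - <<'E'
from h import *; import fit as f
t=snap('side')
print(f.fit(t,'red',lambda q:f.body(q,.042),[.482,-.207],hull=True))
print(f.fit(t,'red',f.body,[.44,.376],hull=True))
E
```

```text
t 25.38 p [ 0.47   -0.1748  0.2797] rpy [-179.49   -0.53  -62.67] open 0.0441 F [3.5 1.7 2.2] q6 25.0
[-503.4 -226.    27. ] [-0.5 -0.5 -0.2] rows 13.2 0.1
(array([ 0.4815, -0.2058]), np.float64(0.89))
(array([0.4401, 0.3762]), np.float64(0.956))
```

Call:
move_arm([
  [[-503, -226, 0], [0, 0, 0], 0.5],
  [[-503, -226, 0], [0, 0, 0], 0.5],
  [[-503, -226, 0], [0, 0, 0], 0.5],
  [[-503, -226, 0], [0, 0, 0], 0.5],
  [[-503, -226, 0], [0, 0, 0], 0.5],
  [[-503, -226, 0], [0, 0, 0], 0.5],
  [[-503, -226, 0], [0, 0, 0], 0.5],
  [[-503, -226, 0], [0, 0, 0], 0.5],
  [[-503, -226, 0], [0, 0, 0], 0.5],
  [[-503, -226, 0], [0, 0, 0], 0.5],
])

```text
clock: 26.27
tool_pos: [0.4397, 0.2468, 0.2718]
orientation: [-180.0, 0.0, -62.5]
force: [1.4, -0.2, 0.5]
opening: 0.0435
gripper_force: 0.0
```

```bash
python3 plan.py .44,.376,.25,-62.5
```

```text
t 26.27 p [0.4397 0.2468 0.2718] rpy [-1.7996e+02  1.0000e-02 -6.2530e+01] open 0.0435 F [ 1.4 -0.2  0.5] q6 -24.0
[-114.5  -59.9   21.8] [-0.  0. -0.] rows 3.1 0.0
```

Call:
move_arm([
  [[-38, -20, 10], [0, 0, 0], 0.5],
  [[-76, -40, 20], [0, 0, 0], 0.5],
  [[-113, -60, 21], [0, 0, 0], 0.5],
  [[-113, -60, 21], [0, 0, 0], 0.5],
  [[-113, -60, 21], [0, 0, 0], 0.5],
  [[-113, -60, 21], [0, 0, 0], 0.5],
])

```text
clock: 26.77
tool_pos: [0.4412, 0.3727, 0.2499]
orientation: [179.9, -0.0, -62.5]
force: [-0.4, -0.2, 0.2]
opening: 0.0434
gripper_force: 0.0
```

```bash
python3 plan.py .44,.376,.198,-62.5
```

```text
t 26.77 p [0.4412 0.3727 0.2499] rpy [ 1.7993e+02 -4.0000e-02 -6.2510e+01] open 0.0434 F [-0.4 -0.2  0.2] q6 -32.0
[-3.6 -0.5 51.9] [ 0.1 -0.  -0. ] rows 1.2 0.0
```

Call:
move_arm([
  [[-3.5, -0.5, 15], [0, 0, 0], 0.5],
  [[-3.5, -0.5, 35], [0, 0, 0], 0.5],
  [[-3.5, -0.5, 47], [0, 0, 0], 0.5],
  [[-3.5, -0.5, 52.5], [0, 0, 0], 0.5],
  [[-3.5, -0.5, 52.5], [0, 0, 0], 0.5],
  [[-3.5, -0.5, 52.5], [0, 0, 0], 1],
  [[-3.5, -0.5, 52.5], [0, 0, 0], 1],
  [[-3.5, -0.5, 52.5], [0, 0, 0], 1],
  [[-3.5, -0.5, 52.5], [0, 0, 0], 1],
  [[-3.5, -0.5, 52.5], [0, 0, 0], 1],
])

```text
clock: 27.6
tool_pos: [0.4405, 0.3762, 0.1986]
orientation: [-180.0, 0.0, -62.6]
force: [0.0, 0.2, 0.3]
opening: 0.0161
gripper_force: 0.0
```

Call:
move_arm([
  [[0, 0, 0], [0, 0, 0], 1],
  [[0, 0, 0], [0, 0, 0], 1],
  [[0, 0, 0], [0, 0, 0], 1],
])

```text
clock: 27.85
tool_pos: [0.4404, 0.3761, 0.1983]
orientation: [-180.0, 0.0, -62.5]
force: [-1.3, -0.7, 1.6]
opening: 0.0094
gripper_force: 30.0
```

```bash
python3 plan.py
```

```text
t 27.85 p [0.4404 0.3761 0.1983] rpy [-179.98    0.    -62.55] open 0.0094 F [-1.3 -0.7  1.6] q6 -32.0
```

Call:
move_arm([
  [[0, 0, -8], [0, 0, 0], 1],
  [[0, 0, -16], [0, 0, 0], 1],
  [[0, 0, -22], [0, 0, 0], 1],
  [[0, 0, -22], [0, 0, 0], 1],
  [[0, 15, -22], [0, 0, 0], 1],
  [[0, 35, -22], [0, 0, 0], 1],
  [[0, 55, -22], [0, 0, 0], 1],
  [[0, 75, -22], [0, 0, 0], 1],
  [[0, 95, -22], [0, 0, 0], 1],
  [[0, 100, -22], [0, 0, 0], 1],
])

```text
clock: 28.68
tool_pos: [0.3497, 0.3283, 0.2202]
orientation: [180.0, 0.0, -62.6]
force: [-1.0, -0.6, -2.8]
opening: 0.0097
gripper_force: 30.0
```

```bash
python3 plan.py .4617,.001,.19,-62.5
```

```text
t 28.68 p [0.3497 0.3283 0.2202] rpy [ 1.7996e+02  3.0000e-02 -6.2560e+01] open 0.0097 F [-1.  -0.6 -2.8] q6 -39.0
[342.1  51.4  30. ] [ 0.   0.  -0.1] rows 8.3 0.0
```

Call:
move_arm([
  [[0, 0, -20], [0, 0, 0], 1],
  [[38, 6, -25], [0, 0, 0], 1],
  [[76, 12, -25], [0, 0, 0], 1],
  [[114, 17, -25], [0, 0, 0], 1],
  [[152, 23, -25], [0, 0, 0], 1],
  [[190, 29, -20], [0, 0, 0], 1],
  [[228, 34, -10], [0, 0, 0], 1],
  [[266, 40, 0], [0, 0, 0], 1],
  [[304, 46, 10], [0, 0, 0], 1],
  [[342, 51, 20], [0, 0, 0], 1],
])

```text
clock: 29.52
tool_pos: [0.4644, 0.001, 0.2001]
orientation: [-179.9, -0.0, -62.5]
force: [0.8, 1.2, -1.9]
opening: 0.0099
gripper_force: 30.0
```

```bash
python3 plan.py .4617,.001,.175,-62.5
```

```text
t 29.52 p [0.4644 0.001  0.2001] rpy [-179.92   -0.    -62.54] open 0.0099 F [ 0.8  1.2 -1.9] q6 3.0
[-1.2  2.5 25.1] [-0.1 -0.  -0. ] rows 0.6 0.0
```

Call:
move_arm([
  [[-1, 2, 15], [0, 0, 0], 1],
  [[-1, 2, 25], [0, 0, 0], 1],
  [[-1, 2, 25], [0, 0, 0], 1],
  [[-1, 2, 25], [0, 0, 0], 1],
])

```text
clock: 29.85
tool_pos: [0.4619, 0.0026, 0.175]
orientation: [179.9, -0.0, -62.6]
force: [0.9, -0.4, -0.8]
opening: 0.0099
gripper_force: 30.0
```

```bash
python3 plan.py .4617,.001,.122,-62.5; python3 - <<'E'
from h import *; import fit as f
t=snap('side');p=ctrl.get_obs()['tool_pos'];z=p[2]-.080
print('body',f.fit(t,'red',lambda q:f.body(q,z),p[:2],hull=True))
print('cup',f.fit(t,'white',lambda p:f.cup(p,.006),[.4617,.001],hull=True),'led',f.fit(t,'orange',lambda p:f.stem(p,.010),[.4617,.001]))
cv2.imwrite('pics/h3.png',cv2.resize(t['color'][170:320,190:350],None,fx=4,fy=4,interpolation=cv2.INTER_CUBIC))
E
```

```text
t 29.85 p [0.4619 0.0026 0.175 ] rpy [ 1.7995e+02 -1.0000e-02 -6.2580e+01] open 0.0099 F [ 0.9 -0.4 -0.8] q6 3.0
[ 1.3  0.8 53. ] [ 0.1 -0.  -0.1] rows 1.3 0.0
body (array([4.623e-01, 3.000e-04]), np.float64(0.882))
cup (array([0.4644, 0.0061]), np.float64(0.9)) led (array([0.4654, 0.0048]), np.float64(0.692))
```

View pics/h3.png

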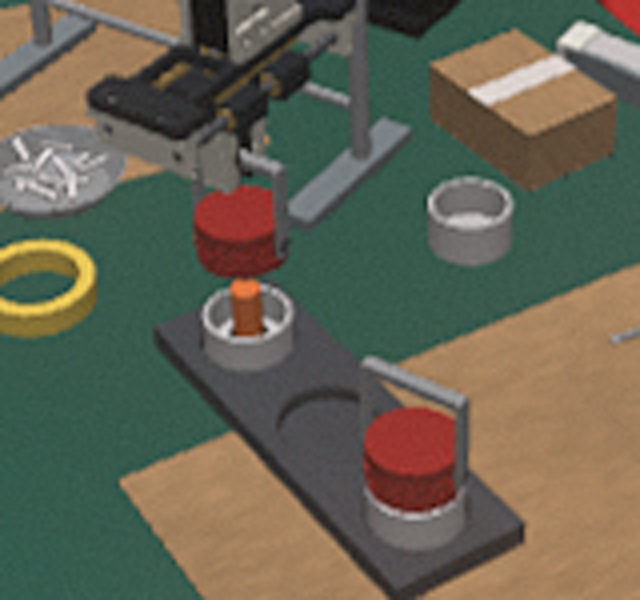

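Call:
move_arm([
  [[0.5, 0, 15], [0, 0, 0], 1],
  [[0.5, 0, 30], [0, 0, 0], 1],
  [[0.5, 0, 38], [0, 0, 0], 1],
  [[0.5, 0, 43], [0, 0, 0], 1],
  [[0.5, 0, 46], [0, 0, 0], 1],
  [[0.5, 0, 48], [0, 0, 0], 1],
  [[0.5, 0, 49], [0, 0, 0], 1],
  [[0.5, 0, 49], [0, 0, 0], 1],
])

```text
clock: 30.57
tool_pos: [0.4623, 0.0026, 0.1264]
orientation: [-180.0, -0.0, -62.5]
force: [-0.6, 0.0, -1.5]
opening: 0.0096
gripper_force: 30.0
```

```bash
python3 plan.py; python3 - <<'E'
from h import *; import fit as f
t=snap('side');p=ctrl.get_obs()['tool_pos'];z=p[2]-.080
print('body',f.fit(t,'red',lambda q:f.body(q,z),p[:2],hull=True))
E
```

```text
t 30.57 p [0.4623 0.0026 0.1264] rpy [-1.7997e+02 -1.0000e-02 -6.2540e+01] open 0.0096 F [-0.6  0.  -1.5] q6 3.0
body (array([0.4626, 0.0009]), np.float64(0.877))
```

Call:
move_arm([
  [[0, 0, 2], [0, 0, 0], 1],
  [[0, 0, 4], [0, 0, 0], 1],
  [[0, 0, 4.8], [0, 0, 0], 1],
  [[0, 0, 4.8], [0, 0, 0], 1],
])

```text
clock: 30.95
tool_pos: [0.4628, 0.0023, 0.1225]
orientation: [-179.9, -0.1, -62.5]
force: [-2.9, -0.9, 11.2]
opening: 0.0097
gripper_force: 30.0
```

Contact at seated height (0.1225, with 11 N). Release, rise and check.

Call:
move_arm([
  [[0, 0, -0.7], [0, 0, 0], 0.5],
  [[0, 0, -0.7], [0, 0, 0], 0.5],
  [[0, 0, -0.7], [0, 0, 0], 0.5],
  [[0, 0, -0.7], [0, 0, 0], 0.5],
  [[0, 0, -0.7], [0, 0, 0], 0.5],
  [[0, 0, -30], [0, 0, 0], 0.5],
  [[0, 0, -70], [0, 0, 0], 0.5],
  [[0, 0, -110], [0, 0, 0], 0.5],
  [[0, 0, -150], [0, 0, 0], 0.5],
  [[-100, -40, -150], [0, 0, 0], 0.5],
])

```text
clock: 31.78
tool_pos: [0.4615, 0.041, 0.2793]
orientation: [-179.4, -0.2, -62.8]
force: [3.2, 1.7, 0.6]
opening: 0.0442
gripper_force: 0.0
```

Call:
move_arm([
  [[-140, -40, -10], [0, 0, 0], 0.5],
  [[-140, -40, -10], [0, 0, 0], 0.5],
  [[-140, -40, -10], [0, 0, 0], 0.5],
  [[-140, -40, -10], [0, 0, 0], 0.5],
  [[-140, -40, -10], [0, 0, 0], 0.5],
])

```text
clock: 32.2
tool_pos: [0.4285, 0.1901, 0.2815]
orientation: [-179.9, 0.0, -62.4]
force: [0.5, -0.0, -0.2]
opening: 0.0439
gripper_force: 0.0
```

```bash
python3 - <<'E'
from h import *; import fit as f
t=snap('side');s=snap('top')
for p in([.462,.002],[.482,-.207]):
    print([f.fit(c,'red',lambda q:f.body(q,.042),p,hull=True) for c in(t,s)])
a=cv2.resize(t['color'][195:325,205:345],(560,520),interpolation=cv2.INTER_CUBIC)
b=cv2.resize(s['color'][215:275,270:390],(480,240),interpolation=cv2.INTER_CUBIC)[:, :240]
c=np.zeros((520,800,3),np.uint8);c[:,:560]=a;c[:240,560:]=b;c[260:500,560:]=cv2.resize(s['color'][215:275,270:390],(480,240),interpolation=cv2.INTER_CUBIC)[:,240:]
cv2.imwrite('pics/end.png',c)
E
```

```text
[(array([0.4633, 0.003 ]), np.float64(0.878)), (array([0.4606, 0.0006]), np.float64(0.924))]
[(array([ 0.4828, -0.2052]), np.float64(0.89)), (array([ 0.4812, -0.2071]), np.float64(0.933))]
```

View pics/end.png

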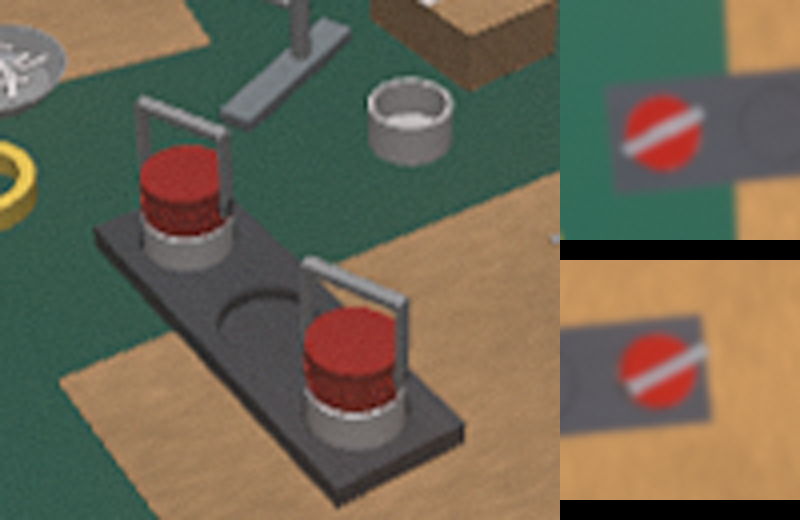

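Both lamps stand level on their cup rims, at (187,195) and (353,365) in the picture. The gripper is empty and clear of them, and the other things on the bench look undisturbed.

```bash
python3 -c "
from plant import ctrl
print(ctrl.close_job())"
```

```text
the job is handed in; nothing more can be done
None
```

I assembled both red housings on the rack into spotlights in the two outer nest pockets, released them, and handed the job in; in the last pictures both stood level and seated, but the hand-in gave no verdict.

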